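# Straighten the spice row with a ruler

### The arm

A 7-joint arm with a two-finger parallel gripper is mounted at the origin on a cart in front of the work surface, level with it; the furniture and walls round the work are solid. World frame = base frame: x ahead of the robot, y to its left, z up, the work surface at z = 0. Lengths are in m, angles in rad, forces in N, time in s.
With the tool pointing down it reaches from about 0.425 to 0.875 m from the base axis. Payload 4.7 kg.
Tool frame: the origin (TCP) lies at the very end of the fingers, on their centre line; the grasp point (between the pads) lies behind it (ctrl.tcp_to_grasp is the z of the grasp point in the tool frame, in m); z points along the fingers, y is the line along which they close (so a half turn about z gives the same grasp; the last joint's range is limited). The gripper opens to 87 mm and grips with 3 to 60 N. Pads are 19 mm wide; open, the fingers measure 117 mm over their backs; the gripper's body (75 mm by 190 mm) begins 51 mm behind the grasp point.
Start: joints at [-1.322, 0.321, -0.07, 1.45, 0.023, 1.371, -0.057], TCP at [0.151, 0.632, 0.223] pointing down, gripper open.
Joint ranges: [-2.86, 2.86], [-0.3, 2.09], [-1.38, 1.24], [0.06, 2.45], [-1.56, 4.7], [0.09, 2.05], [-2.69, 2.69]. Speed limits (rad/s): [2.57, 2.57, 3.14, 3.14, 3.14, 3.14, 3.14].

### API

Orientations are given as a rotation vector (axis times angle).
In Python, from bench import ctrl gives the robot as it stands.
- The arm moves only by the tool step_arm, never from a script. Its argument "targets" is a list of rows, each a list of 7 numbers: the shift along the world's x, y, z in cm, then the turn, a rotation vector about the world's x, y, z in degrees, then the opening, from 0 (shut) to 1 (fully open). A call has exactly 5 rows; each row shifts and turns the commanded pose from where the row before left it; what a row does not reach is not made up. A row lasts 1/12 s, in which the tool goes at most 41.7 mm and 7.16 degrees, less where a joint would pass 70% of its speed; a pose out of reach is approached as far as the arm can. A call with a gripper value outside its range is refused whole. The fingers move at their own pace and stop on an object; "force" is the grip in N (left out, the last holds). Time passes only in rows, so rows that do not move let the fingers close, or fill a call up. It gives the time, the measured TCP pose, the force, the opening and the grip force at its end, in the units of the state.
- ctrl.get_state(): the state, without advancing time (a new reading comes with each control period).
- ctrl.get_image(name): name is "scene" or "top"; returns (picture, depth): 400x640x3 uint8, red, green, blue; 400x640 float32, m along the optical axis (not along the pixel's ray), 0 where there is no reading.
- ctrl.camera_params(name): a dict with "intrinsics" (3x3 intrinsics, pixels), "distortion" ([k1, k2, p1, p2, k3] as OpenCV has them; the pictures are not rectified), "rvec" (rotation vector, rad) and "tvec" (3), from world to camera coordinates, as OpenCV has them. Camera axes: x right, y down, z forward; pixel columns grow to the right and rows downward; lengths in m; the calibration is good to about 2 mm. A picture is of the moment at which its call begins. camera_params takes no time and is no camera call.
- ctrl.close_job(): hands the job in; it is judged then, once.
The state is a dict: "time": time; "joint_positions": joint angles; "qd": joint speeds; "joint_torque": joint torques, N m; "position": TCP position; "tool_rot": TCP orientation; "ft_force": force on the tool from outside, world axes, zero at the start; "torque": the same for the moment, N m; "grip_width": opening from 0.0 (shut) to 1.0 (fully open); "grip_force": force on a finger pad.
Only numpy, scipy, OpenCV 4.12 (cv2) and the standard library are available. Lean on these libraries where they do the work, as an engineer would, in place of code of your own. Each camera call takes 0.05 s, during which the arm holds its last target. There are 200 camera calls.

### The job

Take the dry salt shaker out of the steel drying tray and stand it on the round mark at the free end of the row on the bamboo board. Then pick up the angle ruler by its wooden grip and with its edge push all three spice jars and the shaker away from you until they stand upright in one straight row with their near sides on the dark line across the board, without the gripper touching the spice jars. Finally set the ruler back on its flange, lengthwise on its cork strip, and let go; knock nothing over and leave the other things where they are.

Things in the scene. Friction and masses are not known exactly. Their poses are not given: they have to be found in the camera images.
- row_board: fixed bamboo board, 4 mm thick; origin on its underside below the middle of the 4 mm wide dark line inlaid along its y (x = 0). x points away from the robot, y to its left, within 0.12 rad of the world axes. It spans x -120 to +70 mm, y +-165 mm. The spice jars start near y = +110, +40 and -30 mm, in any order
- free_place (a point): centre of the thin dark circle (48 mm across) inlaid in the board's top, flush, at x = -30, y = -120 mm of the board: the shaker's place in the row before the push
- spice_a: clear spice jar with black cap and printed label, upright cylinder 41 mm across, 105 mm high, about 0.1 kg; origin at the centre of its underside, z up. Starts on the board, its near side 15 to 65 mm short of the dark line (toward the robot). Not to be touched by gripper or arm, only by the ruler
- spice_b: clear spice jar with black cap and printed label, upright cylinder 41 mm across, 105 mm high, about 0.1 kg; origin at the centre of its underside, z up. Starts on the board, its near side 15 to 65 mm short of the dark line (toward the robot). Not to be touched by gripper or arm, only by the ruler
- spice_c: clear spice jar with black cap and printed label, upright cylinder 41 mm across, 105 mm high, about 0.1 kg; origin at the centre of its underside, z up. Starts on the board, its near side 15 to 65 mm short of the dark line (toward the robot). Not to be touched by gripper or arm, only by the ruler
- salt_shaker: salt shaker, clear with a pale grey rounded top, upright; round body 44 mm across up to 74 mm, narrowing to 34 mm at the top, 90 mm high, about 0.1 kg; origin at the centre of its underside, z up. Starts standing in the drying tray; may be gripped across its body about 60 mm above its underside
- drying_tray: fixed low open steel tray, 90 x 90 mm outside, walls 4 mm thick and 14 mm high, floor 4 mm; origin at the centre of its underside
- ruler: aluminium L-section ruler, 300 mm along y, 0.22 kg; origin on the underside below the grip centre. Flat flange x -14 to +30 mm, 4 mm thick; upright pushing edge 32 mm high, outer face at x = +30 mm, facing +x. Wooden grip block 24 (x) by 30 mm (y), top at 95 mm: grip from above across the 30 mm (fingers along y), 75 mm up, so no finger is ahead of the face and the hand clears the jars
- ruler_rest: fixed cork strip, 70 mm (its x) by 300 mm (its y), 4 mm thick; origin at the centre of its underside. The ruler starts on it, origin over origin, same axes; x points to the robot's left (world +y) within 0.12 rad
- cup_white: loose white cup with thin red bands, 62 x 90 x 53 mm, near the front edge of the worktop; bystander
- lemon: loose yellow lemon, 72 x 57 x 58 mm, behind the board; bystander
- teaspoon: loose steel teaspoon, 130 x 27 x 11 mm, at the front edge of the worktop; bystander
There are look-alikes about, which are no part of the job. Leave any pink look-alike of the salt_shaker alone.

How it is judged:
On the way, in this order (a step that is already met when the one before it is completed fails the run):
1. the salt shaker stands upright on the board within 20 mm of the round mark, let go (horizontal distance between salt_shaker and free_place below 0.02 m and z of salt_shaker in the frame of row_board below 0.01 m and angle between salt_shaker's own z axis and vertical below 0.1 rad and contact force between the fingers and salt_shaker below 0.1 N and linear speed of salt_shaker below 0.02 m/s), for 0.2 s.
2. the ruler is lifted off its cork strip (height (world z) of ruler above 0.03 m and contact force between the fingers and ruler above 1 N), for 0.2 s.
3. all four stand upright with their near sides on the line, the ruler still in the gripper (x of spice_a in the frame of row_board between 0.0124 and 0.0284 m and y of spice_a in the frame of row_board between -0.165 and 0.165 m and z of spice_a in the frame of row_board between 0 and 0.01 m and angle between each of spice_a, spice_b, spice_c, salt_shaker's own z axis and vertical below 0.1 rad and x of spice_b in the frame of row_board between 0.0124 and 0.0284 m and y of spice_b in the frame of row_board between -0.165 and 0.165 m and z of spice_b in the frame of row_board between 0 and 0.01 m and x of spice_c in the frame of row_board between 0.0124 and 0.0284 m and y of spice_c in the frame of row_board between -0.165 and 0.165 m and z of spice_c in the frame of row_board between 0 and 0.01 m and x of salt_shaker in the frame of row_board between 0.014 and 0.03 m and y of salt_shaker in the frame of row_board between -0.165 and 0.165 m and z of salt_shaker in the frame of row_board between 0 and 0.01 m and contact force between the fingers and ruler above 1 N), for 0.2 s.
At the end, for the whole second after the job is handed in: the three jars and the shaker stand upright and still on the board, the near side of each within 8 mm of the middle of the dark line; the ruler stands on its flange on the cork strip, centred within 30 mm and in line within 0.2 rad, released and still (x of spice_a in the frame of row_board between 0.0124 and 0.0284 m and y of spice_a in the frame of row_board between -0.165 and 0.165 m and z of spice_a in the frame of row_board between 0 and 0.01 m and angle between each of spice_a, spice_b, spice_c, salt_shaker, ruler's own z axis and vertical below 0.1 rad and x of spice_b in the frame of row_board between 0.0124 and 0.0284 m and y of spice_b in the frame of row_board between -0.165 and 0.165 m and z of spice_b in the frame of row_board between 0 and 0.01 m and x of spice_c in the frame of row_board between 0.0124 and 0.0284 m and y of spice_c in the frame of row_board between -0.165 and 0.165 m and z of spice_c in the frame of row_board between 0 and 0.01 m and x of salt_shaker in the frame of row_board between 0.014 and 0.03 m and y of salt_shaker in the frame of row_board between -0.165 and 0.165 m and z of salt_shaker in the frame of row_board between 0 and 0.01 m and horizontal distance between ruler and ruler_rest below 0.03 m and angle between the y axis of ruler and the y axis of ruler_rest, either way round below 0.2 rad and z of ruler in the frame of ruler_rest below 0.01 m and linear speed of each of ruler, spice_a, spice_b, spice_c, salt_shaker below 0.02 m/s); the robot touches nothing.
It fails at once if the gripper or arm touches a spice jar (contact force between any of the fingers, the arm and spice_a above 0.5 N or contact force between any of the fingers, the arm and spice_b above 0.5 N or contact force between any of the fingers, the arm and spice_c above 0.5 N).
It fails at once if a jar or the shaker is knocked over (angle between any of spice_a, spice_b, spice_c, salt_shaker's own z axis and vertical above 0.7 rad).
It fails at once if the cup, lemon or teaspoon is moved by more than 25 mm (distance of any of cup_white, lemon, teaspoon from where it was at the start of the episode above 0.025 m).
It also fails if it takes over 72 s, if anything falls off the work surface, if the arm or the gripper's body presses on something with over 40 N, if the wrist force passes 120 N, or if a joint passes its speed limit or range.

## Working session

There is one attempt and no reset: what is moved stays moved. The work goes in short steps, Python scripts to look and compute and a tool call to move; the robot and the scene stay as the last step left them, time stands still between calls to the robot, and variables do not carry over. Pictures are saved under pics/ and viewed, at most 10 in all, crops included, and the job is handed in when it is done.

Besides the shell and the picture viewer there is one more tool, called after "Call:" in YAML: its name, and indented under it one key for each argument. step_arm: Moves the arm, as the interface text tells. Its arguments: {"type":"object","properties":{"targets":{"type":"array"},"force":{"type":"number"}},"required":["targets"]}

```bash
mkdir -p pics
cat > h.py <<'E'
import numpy as np, cv2
from bench import ctrl
def snap(n,f):
    p,d=ctrl.get_image(n); cv2.imwrite('pics/'+f+'.png',p[:,:,::-1]); np.save('pics/'+f+'.npy',d); return p,d
def cam(n):
    c=ctrl.camera_params(n); K,D,r,t=[np.array(c[k],float) for k in("intrinsics","distortion","rvec","tvec")]
    return K,D,cv2.Rodrigues(r)[0],t.ravel()
def onplane(n,uv,z):
    K,D,R,t=cam(n); uv=np.array(uv,float).reshape(-1,1,2)
    x=cv2.undistortPoints(uv,K,D).reshape(-1,2); ray=np.c_[x,np.ones(len(x))]@R; o=-R.T@t
    return o+ray*((z-o[2])/ray[:,2])[:,None]
def cloud(n,d):
    K,D,R,t=cam(n); h,w=d.shape
    g=np.stack(np.meshgrid(np.arange(w),np.arange(h)),-1).reshape(-1,1,2).astype(float)
    x=cv2.undistortPoints(g,K,D).reshape(-1,2); P=np.c_[x,np.ones(len(x))]*d.reshape(-1,1)
    return ((P-t)@R).reshape(h,w,3)
E
python3 - <<'E'
from h import *
for n in("top","scene"):
    snap(n,n+'0'); K,D,R,t=cam(n); print(n,-R.T@t,K[0,0],R[2])
s=ctrl.get_state(); print(s['position'],s['tool_rot'],s['time'],s['grip_width'],ctrl.tcp_to_grasp)
E
```

```text
top [ 0.36624583 -0.02828287  1.09238629] 453.6173368776004 [ 0.2193357  -0.00433988 -0.9756398 ]
scene [ 0.11287155 -0.70963576  0.65728867] 407.18407173063486 [ 0.45681367  0.64410698 -0.61355315]
[0.15117824 0.63167789 0.2215985 ] [-3.67898694e-01 -3.11989820e+00  2.59831495e-03] 0.1 1.0004912269302328 -0.0187
```

View pics/top0.png

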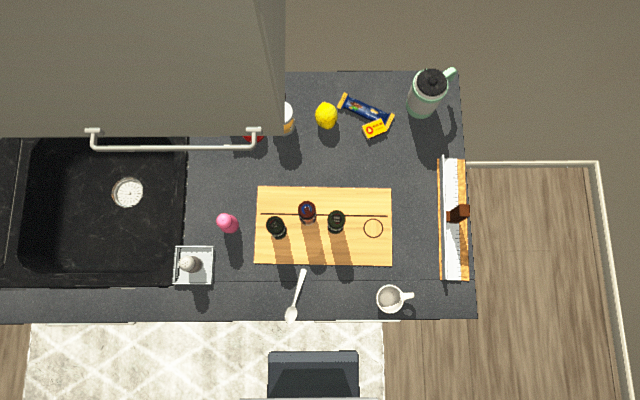

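View pics/scene0.png

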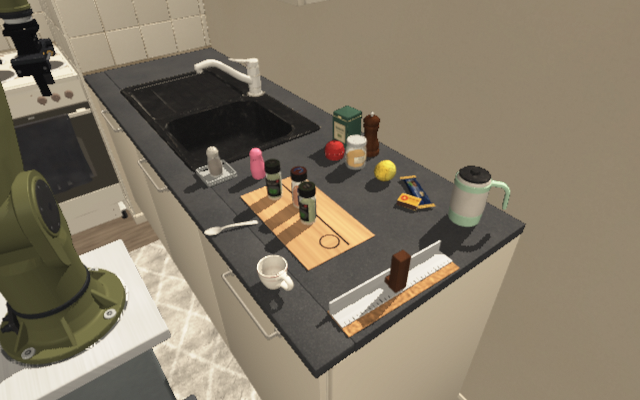

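The top view shows the shaker candidates: the pale grey one in the steel tray at (190,264), scene (213,162), and the pink look-alike at (227,222), scene (257,163). I choose the pale one in the tray. The jars are at (276,227), (307,211) and (336,221), the mark at (373,228), and the ruler grip at (458,213). Next come close crops.

Run:
```python
from h import *
p=cv2.imread('pics/top0.png')
a=cv2.resize(p[180:290,168:243],None,fx=4,fy=4,interpolation=cv2.INTER_CUBIC)  # x4
b=cv2.resize(p[150:290,240:480],None,fx=3.3333,fy=3.3333,interpolation=cv2.INTER_CUBIC)
cv2.imwrite('pics/cropA.png',a); cv2.imwrite('pics/cropB.png',b)
d=np.load('pics/top0.npy'); C=cloud('top',d)
def blob(lo,hi,zlo,zhi,name,S=C):
    m=np.all((S[...,:2]>lo)&(S[...,:2]<hi),-1)&(S[...,2]>zlo)&(S[...,2]<zhi)
    P=S[m]; print(name,len(P),P.min(0).round(4) if len(P) else '',P.max(0).round(4) if len(P) else '',np.median(P,0).round(4) if len(P) else '')
for n,(u,v) in dict(shaker=(186,264),j1=(276,227),j2=(307,211),j3=(336,221),grip=(458,213),mark=(373,228),pink=(227,222),cab=(270,60),cab2=(190,140),board=(270,255),handle=(150,147),cart=(313,375)).items():
    print(n,C[v,u].round(4))
print(C[200:230,262:350,2].max())
Z=C[...,2]
n,lab,st,ce=cv2.connectedComponentsWithStats(((Z>0.095)&(Z<0.115)).astype(np.uint8))
for i in range(1,n):
    if st[i,4]>15:
        P=C[lab==i]; print(ce[i].round(1),st[i,4],((P.min(0)+P.max(0))/2).round(4),(P.max(0)-P.min(0)).round(4),P.mean(0).round(4))
```

```text
shaker [0.4464 0.2639 0.0932]
j1 [0.5237 0.0673 0.1092]
j2 [ 0.5588 -0.0007  0.1093]
j3 [ 0.5355 -0.0642  0.1119]
grip [ 0.5549 -0.3389  0.0917]
mark [ 0.5357 -0.1572  0.0072]
pink [0.5396 0.1794 0.087 ]
cab [0.6173 0.0233 0.6513]
cab2 [7.661e-01 2.987e-01 2.000e-04]
board [0.4732 0.0911 0.0027]
handle [0.571  0.2005 0.5066]
cart [ 0.1104 -0.0007 -0.607 ]
1.0923862884039628
[462.2  46.6] 1604 [ 0.9596 -0.3737  0.105 ] [0.0083 0.8521 0.02  ] [ 0.9594 -0.3743  0.1051]
[453.5  70.5] 24 [ 0.8968 -0.3485  0.1058] [0.019  0.0159 0.0178] [ 0.8947 -0.3482  0.1097]
[422.8  98.4] 113 [ 0.8394 -0.2828  0.1049] [0.0519 0.0707 0.0197] [ 0.8263 -0.2725  0.1054]
[306.5 209.8] 270 [0.5624 0.0006 0.1055] [0.0394 0.0379 0.0187] [5.615e-01 5.000e-04 1.095e-01]
[464. 210.] 145 [ 0.5596 -0.3507  0.0988] [0.0298 0.0246 0.0071] [ 0.5602 -0.3505  0.0989]
[336.1 219.1] 275 [ 0.5412 -0.0645  0.1046] [0.04   0.0395 0.0191] [ 0.5401 -0.0647  0.1092]
[274.8 225. ] 279 [0.5287 0.07   0.105 ] [0.0392 0.0387 0.0196] [0.5281 0.07   0.1094]
```

View pics/cropA.png

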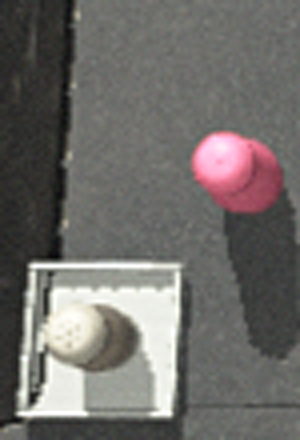

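View pics/cropB.png

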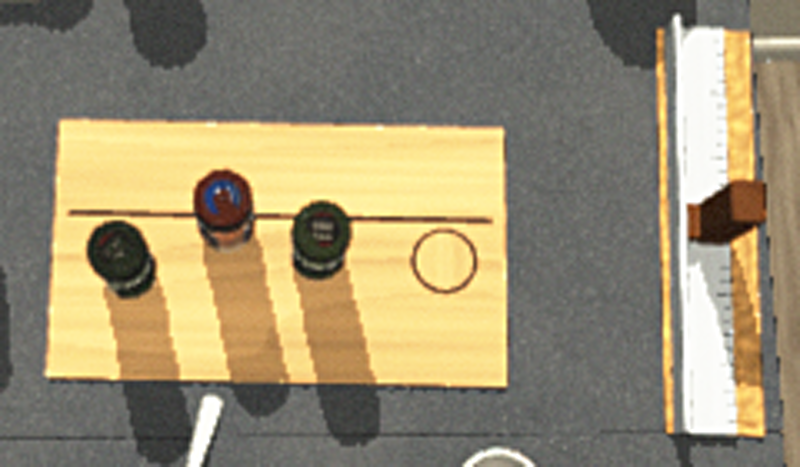

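Crop A shows the pale grey perforated-top shaker in the tray, its top at about (186.7,263), with the pink one outside it. This confirms the choice. Crop B gives the dark line from (70,212) to (490,220), the circle at (444,261), the cork strip corners, and the ruler's upright edge on the left (+y) side.

```bash
cat > meas.py <<'E'
from h import *
def B(*q): return (np.array(q,float)+.5)/3.3333-.5+[240,150]
L=onplane('top',B((70,212),(490,220)),.004); E=onplane('top',B((60,120),(504,128),(507,386),(46,378)),.004)
M=onplane('top',B((444,261)),.004)[0]
u=L[0]-L[1]; yaw=np.arctan2(-u[0],u[1])
Rb=np.array([[np.cos(yaw),-np.sin(yaw)],[np.sin(yaw),np.cos(yaw)]])
ex=(E[0]-E[3]+E[1]-E[2]); ey=E[0]-E[1]+E[3]-E[2]
o=M[:2]-Rb@[-.03,-.12]
Lm=L.mean(0)[:2]
if __name__=='__main__':
    print('line yaw',yaw,'edges',np.arctan2(ex[1],ex[0]),np.arctan2(-ey[0],ey[1]))
    print('mark',M,'origin from mark',o,'line in that frame',(L[:,:2]-o)@Rb, 'corners',(E[:,:2]-o)@Rb)
    for n,j in dict(j1=(.5281,.0700),j2=(.5615,.0005),j3=(.5401,-.0647)).items(): print(n,(np.array(j)-o)@Rb)
    K=onplane('top',B((656,29),(748,30),(764,437),(667,432)),.004); print('cork',K,K.mean(0))
    a=(K[2]-K[1]+K[3]-K[0]); print('cork yaw (y axis dir)',a, np.arctan2(a[1],a[0]))
    C=cloud('top',np.load('pics/top0.npy')); Z=C[...,2]
    print('grip top pix',onplane('top',B((748,201)),.099))
    def st(S,lo,hi,z0,z1):
        m=np.all((S[...,:2]>lo)&(S[...,:2]<hi),-1)&(S[...,2]>z0)&(S[...,2]<z1); P=S[m]; print(len(P),P.min(0).round(4),P.max(0).round(4),P.mean(0).round(4))
    st(C,(.40,.2),(.5,.33),.08,.1); st(C,(.40,.2),(.5,.33),.088,.1)
    print('ruler edge'); 
    for v in (170,190,230,250,270):
        r=Z[v,435:452]; i=r.argmax()+435; print(v,C[v,i].round(4))
    S=cloud('scene',np.load('pics/scene0.npy')); print('scene'); st(S,(.40,.2),(.5,.33),.08,.1)
    st(S,(.5,-.4),(.62,-.3),.06,.1); print(st(C,(.4,.3),(.7,.6),-.01,.6) , C[150:250,0:180,2].min())
    A=lambda *q:(np.array(q,float)+.5)/4-.5+[168,180]
    T=onplane('top',A((29,263),(184,265),(180,417),(17,414)),.014); print('tray',T,T.mean(0))
    print(onplane('top',A((80,333)),.09))
E
python3 meas.py
```

```text
line yaw -0.027663528954860704 edges -0.030817916561374024 -0.026250273306248673
mark [ 0.53629582 -0.15721709  0.004     ] origin from mark [ 0.56960354 -0.0380928 ] line in that frame [[ 0.00096052  0.153557  ]
 [ 0.00096052 -0.15382793]] corners [[ 0.07021801  0.1643205 ]
 [ 0.07052864 -0.16508653]
 [-0.1192719  -0.16439194]
 [-0.11989208  0.1648243 ]]
j1 [-0.04447751  0.10690346]
j2 [-0.00916792  0.03835389]
j3 [-0.0287563  -0.02741308]
cork [[ 0.71130953 -0.3226203   0.004     ]
 [ 0.70992437 -0.39167239  0.004     ]
 [ 0.40864909 -0.37944734  0.004     ]
 [ 0.41263379 -0.31108427  0.004     ]] [ 0.5606292  -0.35120608  0.004     ]
cork yaw (y axis dir) [-0.59995102  0.02376109  0.        ] 3.102008300050733
grip top pix [[ 0.56036971 -0.35068634  0.099     ]]
193 [0.4339 0.2485 0.0801] [0.4649 0.2831 0.0973] [0.4489 0.2641 0.0896]
131 [0.4359 0.2518 0.0881] [0.4643 0.2786 0.0973] [0.4494 0.2653 0.0918]
ruler edge
170 [ 0.6712 -0.3252  0.0372]
190 [ 0.6218 -0.327   0.0357]
230 [ 0.5253 -0.3208  0.0343]
250 [ 0.4782 -0.3195  0.0358]
270 [ 0.3662 -0.0283  1.0924]
scene
82 [0.4347 0.2453 0.08  ] [0.4649 0.273  0.0938] [0.4481 0.2554 0.0872]
373 [ 0.5436 -0.3673  0.0602] [ 0.5759 -0.3425  0.0999] [ 0.5557 -0.3587  0.0856]
6161 [ 0.4   0.3  -0.01] [0.7    0.5999 0.5998] [0.5296 0.3714 0.2196]
None -0.19686792770446057
tray [[0.49696546 0.31597653 0.014     ]
 [0.49492551 0.22408323 0.014     ]
 [0.40615457 0.22248984 0.014     ]
 [0.40882949 0.31738122 0.014     ]] [0.45171876 0.26998271 0.014     ]
[[0.44909487 0.26146983 0.09      ]]
```

Moving to above the shaker: +29.8, −36.8 cm, with a turn of −76.5°.

Call:
step_arm:
  targets:
    - [2,-2.4,0,0,0,-5.1,1]
    - [2,-2.4,0,0,0,-5.1,1]
    - [2,-2.4,0,0,0,-5.1,1]
    - [2,-2.4,0,0,0,-5.1,1]
    - [2,-2.4,0,0,0,-5.1,1]
  force: 15

```text
time: 0.52
position: [0.2519, 0.5107, 0.2221]
tool_rot: [-1.054, -2.96, 0.001]
ft_force: [-0.4, 0.6, 0.3]
grip_width: 0.999
grip_force: 0.0
```

Call:
step_arm:
  targets:
    - [2,-2.4,-0.5,0,0,-5.1,1]
    - [2,-2.4,-0.5,0,0,-5.1,1]
    - [2,-2.4,-0.5,0,0,-5.1,1]
    - [2,-2.4,-0.5,0,0,-5.1,1]
    - [2,-2.4,-0.5,0,0,-5.1,1]

```text
time: 0.93
position: [0.3518, 0.3906, 0.197]
tool_rot: [-1.681, -2.654, 0.001]
ft_force: [0.5, 1.2, -0.2]
grip_width: 0.999
grip_force: 0.0
```

Call:
step_arm:
  targets:
    - [2,-2.4,-0.5,0,0,-5.1,1]
    - [2,-2.4,-0.5,0,0,-5.1,1]
    - [2,-2.4,-0.5,0,0,-5.1,1]
    - [2,-2.4,-0.5,0,0,-5.1,1]
    - [1.8,-3.2,-0.5,0,0,-5.1,1]

```text
time: 1.35
position: [0.4497, 0.2641, 0.1721]
tool_rot: [-2.223, -2.219, -0.001]
ft_force: [-0.1, 0.1, 0.3]
grip_width: 1.0
grip_force: 0.0
```

```bash
cat >> h.py <<'E'
from scipy.spatial.transform import Rotation as Ro
def st():
    s=ctrl.get_state(); R=Ro.from_rotvec(s['tool_rot']).as_matrix()
    print('t',round(s['time'],2),'pos',np.round(s['position'],4),'yaw_y',round(np.degrees(np.arctan2(R[1,1],R[0,1])),2),'z',R[:,2].round(3),'q',np.round(s['joint_positions'],2),'w',round(s['grip_width'],3),s['grip_force'],np.round(s['ft_force'],1))
E
python3 -c "from h import *;st()"
```

```text
t 1.35 pos [0.4497 0.2641 0.1721] yaw_y -0.1 z [ 0.  0. -1.] q [-0.91  0.08  0.34  1.85 -0.03  1.22 -0.56] w 1.0 0.0 [-0.1  0.1  0.3]
```

Call:
step_arm:
  targets:
    - [0,0,-2.5,0,0,0,1]
    - [0,0,-2.5,0,0,0,1]
    - [0,0,-2.5,0,0,0,1]
    - [0,0,-2.5,0,0,0,1]
    - [0,0,-2.5,0,0,0,1]

```text
time: 1.77
position: [0.449, 0.2639, 0.0463]
tool_rot: [-2.221, -2.222, 0.0]
ft_force: [0.3, 0.8, -0.5]
grip_width: 1.001
grip_force: 0.0
```

Call:
step_arm:
  targets:
    - [0,0,0,0,0,0,0.6]
    - [0,0,0,0,0,0,0.4]
    - [0,0,0,0,0,0,0.3]
    - [0,0,0,0,0,0,0.3]
    - [0,0,0,0,0,0,0.3]
  force: 15

```text
time: 2.18
position: [0.4503, 0.265, 0.0493]
tool_rot: [2.22, 2.222, 0.005]
ft_force: [0.0, 0.1, 0.5]
grip_width: 0.706
grip_force: 0.0
```

Call:
step_arm:
  targets:
    - [0,0,0,0,0,0,0.2]
    - [0,0,1,0,0,0,0.2]
    - [0,0,2,0,0,0,0.2]
    - [0,0,2,0,0,0,0.2]
    - [0,0,2,0,0,0,0.2]

```text
time: 2.6
position: [0.4494, 0.2641, 0.1194]
tool_rot: [2.221, 2.222, 0.001]
ft_force: [0.9, 0.7, -0.1]
grip_width: 0.324
grip_force: 0.0
```

The fingers are slower than I assumed and I lifted too early, so I'll check the shaker.

Run:
```python
from h import *
st(); p,d=snap('scene','s1')
cv2.imwrite('pics/s1c.png',cv2.resize(p[100:230,150:300,::-1],None,fx=4,fy=4,interpolation=cv2.INTER_CUBIC)); st()
```

```text
t 2.6 pos [0.4494 0.2641 0.1194] yaw_y 0.04 z [ 0.001  0.    -1.   ] q [-0.9   0.13  0.34  1.91 -0.05  1.11 -0.54] w 0.324 0.0 [ 0.9  0.7 -0.1]
t 2.65 pos [0.4517 0.2657 0.1237] yaw_y 0.03 z [ 0.006  0.005 -1.   ] q [-0.9   0.12  0.34  1.9  -0.05  1.12 -0.54] w 0.28 0.0 [1.8 1.3 3. ]
```

View pics/s1c.png

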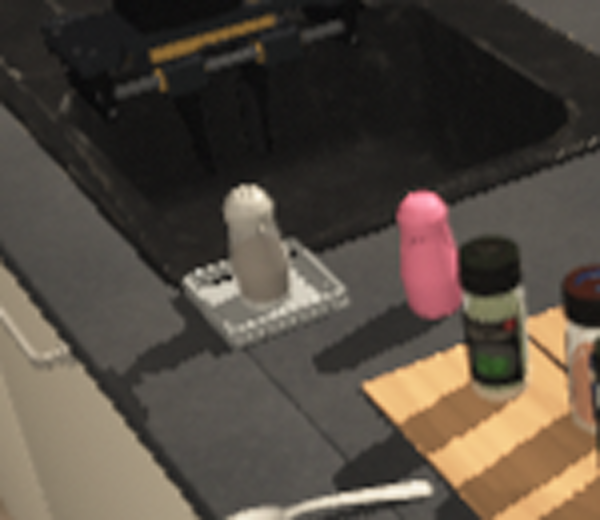

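The shaker still stands upright in the tray, at crop (258,250). I open and compare its position with the earlier one.

Call:
step_arm:
  targets:
    - [0,0,0,0,0,0,1]
    - [0,0,0,0,0,0,1]
    - [0,0,0,0,0,0,1]
    - [0,0,0,0,0,0,1]
    - [0,0,0,0,0,0,1]

```text
time: 3.07
position: [0.4486, 0.2638, 0.1167]
tool_rot: [-2.22, -2.222, 0.003]
ft_force: [-0.7, 0.1, -0.4]
grip_width: 0.577
grip_force: 0.0
```

Call:
step_arm:
  targets:
    - [0,0,0,0,0,0,1]
    - [0,0,0,0,0,0,1]
    - [0,0,0,0,0,0,1]
    - [0,0,0,0,0,0,1]
    - [0,0,0,0,0,0,1]

```text
time: 3.48
position: [0.4493, 0.2642, 0.1175]
tool_rot: [2.22, 2.222, -0.0]
ft_force: [-0.5, -0.0, -0.2]
grip_width: 0.947
grip_force: 0.0
```

Run:
```python
from h import *
S0=cloud('scene',np.load('pics/scene0.npy')); S1=cloud('scene',np.load('pics/s1.npy'))
p,d=snap('scene','s2'); S2=cloud('scene',d)
for S in(S0,S1,S2):
  for z0,z1 in((.03,.07),(.08,.1)):
    m=(S[...,0]>.40)&(S[...,0]<.5)&(S[...,1]>.2)&(S[...,1]<.33)&(S[...,2]>z0)&(S[...,2]<z1); m[:,:190]=0; P=S[m]; print(len(P),P.min(0).round(4),P.max(0).round(4),np.median(P,0).round(4))
st()
```

```text
188 [0.43   0.2415 0.0302] [0.4702 0.2718 0.07  ] [0.4457 0.2493 0.0489]
82 [0.4347 0.2453 0.08  ] [0.4649 0.273  0.0938] [0.4465 0.2551 0.0879]
185 [0.4303 0.2408 0.0301] [0.4717 0.268  0.0696] [0.4456 0.249  0.0482]
82 [0.4333 0.2444 0.0801] [0.4655 0.2752 0.0932] [0.4472 0.2553 0.0869]
185 [0.4301 0.2407 0.0303] [0.471  0.2677 0.0698] [0.4452 0.2492 0.0484]
80 [0.4333 0.2443 0.0801] [0.4667 0.2739 0.0946] [0.4477 0.2561 0.0873]
t 3.53 pos [0.4493 0.2642 0.1176] yaw_y 0.05 z [ 0. -0. -1.] q [-0.9   0.13  0.34  1.91 -0.05  1.11 -0.54] w 0.966 0.0 [-0.6  0.5 -0.2]
```

The shaker hasn't moved. Descending again, then closing for 10 rows.

Call:
step_arm:
  targets:
    - [0,0,-1.8,0,0,0,1]
    - [0,0,-1.8,0,0,0,1]
    - [0,0,-1.8,0,0,0,1]
    - [0,0,-1.2,0,0,0,1]
    - [0,0,-0.5,0,0,0,1]

```text
time: 3.95
position: [0.4481, 0.2634, 0.0448]
tool_rot: [-2.22, -2.222, 0.005]
ft_force: [-0.2, -1.0, -0.9]
grip_width: 0.999
grip_force: 0.0
```

Call:
step_arm:
  targets:
    - [0,0,0,0,0,0,0.3]
    - [0,0,0,0,0,0,0.3]
    - [0,0,0,0,0,0,0.3]
    - [0,0,0,0,0,0,0.3]
    - [0,0,0,0,0,0,0.3]

```text
time: 4.37
position: [0.4498, 0.2646, 0.0475]
tool_rot: [2.22, 2.222, 0.003]
ft_force: [0.4, 0.2, 0.2]
grip_width: 0.706
grip_force: 0.0
```

Call:
step_arm:
  targets:
    - [0,0,0,0,0,0,0.3]
    - [0,0,0,0,0,0,0.3]
    - [0,0,0,0,0,0,0.3]
    - [0,0,0,0,0,0,0.3]
    - [0,0,0,0,0,0,0.3]

```text
time: 4.78
position: [0.4499, 0.2644, 0.047]
tool_rot: [2.22, 2.222, 0.002]
ft_force: [1.4, 0.7, 1.5]
grip_width: 0.423
grip_force: 14.9
```

Call:
step_arm:
  targets:
    - [0,0,0.5,0,0,0,0.3]
    - [0,0,1.5,0,0,0,0.3]
    - [0,0,2,0,0,0,0.3]
    - [0,0,2,0,0,0,0.3]
    - [0,0,2,0,0,0,0.3]

```text
time: 5.2
position: [0.4485, 0.2638, 0.1271]
tool_rot: [-2.22, -2.222, 0.003]
ft_force: [0.8, 0.7, -1.5]
grip_width: 0.427
grip_force: 14.8
```

Call:
step_arm:
  targets:
    - [0,0,2,0,0,0,0.3]
    - [0,0,2,0,0,0,0.3]
    - [0,0,1.5,0,0,0,0.3]
    - [0,0,0.5,0,0,0,0.3]
    - [0,0,0,0,0,0,0.3]

```text
time: 5.62
position: [0.4497, 0.2645, 0.1878]
tool_rot: [2.22, 2.222, 0.003]
ft_force: [-0.2, 0.6, -2.4]
grip_width: 0.426
grip_force: 14.7
```

Run:
```python
from h import *
p,d=snap('scene','s3'); st()
cv2.imwrite('pics/s3c.png',cv2.resize(p[60:230,130:300,::-1],None,fx=3.5,fy=3.5,interpolation=cv2.INTER_CUBIC))
```

```text
t 5.67 pos [0.449  0.2641 0.1864] yaw_y 0.05 z [-0.  0. -1.] q [-0.91  0.06  0.34  1.83 -0.02  1.25 -0.56] w 0.42 14.73240665945923 [-0.8  0.5 -1.2]
```

View pics/s3c.png

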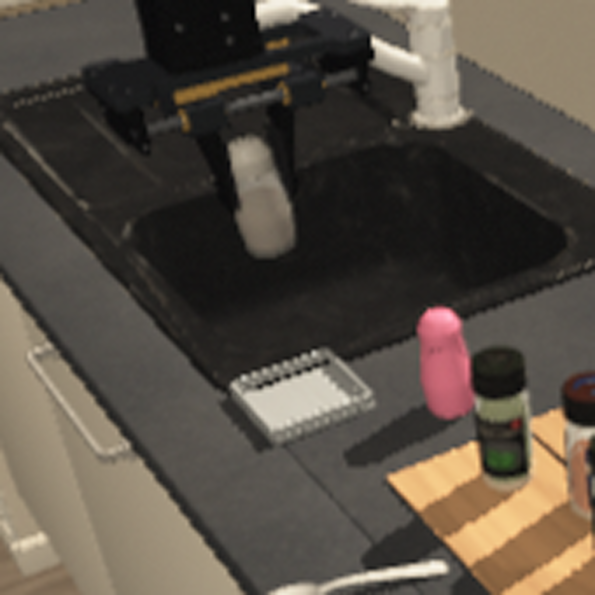

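The shaker hangs upright in the gripper at crop (262,195), and the tray is empty. Now over to the mark: +8.7, −42.1 cm.

Call:
step_arm:
  targets:
    - [0.3,-1.5,0.5,0,0,0,0.3]
    - [0.62,-3,0.5,0,0,0,0.3]
    - [0.62,-3,0,0,0,0,0.3]
    - [0.62,-3,0,0,0,0,0.3]
    - [0.62,-3,0,0,0,0,0.3]

```text
time: 6.08
position: [0.4763, 0.1265, 0.1954]
tool_rot: [-2.22, -2.222, 0.004]
ft_force: [-0.6, 0.5, -0.9]
grip_width: 0.423
grip_force: 14.8
```

Call:
step_arm:
  targets:
    - [0.62,-3,0,0,0,0,0.3]
    - [0.62,-3,0,0,0,0,0.3]
    - [0.62,-3,0,0,0,0,0.3]
    - [0.62,-3,0,0,0,0,0.3]
    - [0.62,-3,0,0,0,0,0.3]

```text
time: 6.5
position: [0.5069, -0.0234, 0.1954]
tool_rot: [-2.22, -2.221, 0.003]
ft_force: [1.6, -0.0, -1.1]
grip_width: 0.422
grip_force: 14.8
```

Call:
step_arm:
  targets:
    - [0.62,-3,0,0,0,0,0.3]
    - [0.62,-3,0,0,0,0,0.3]
    - [0.62,-3,0,0,0,0,0.3]
    - [0.62,-3,0,0,0,0,0.3]
    - [0.34,-1.6,0,0,0,0,0.3]

```text
time: 6.92
position: [0.5346, -0.1622, 0.1956]
tool_rot: [2.226, 2.217, -0.005]
ft_force: [-0.7, -0.5, -1.2]
grip_width: 0.428
grip_force: 14.8
```

Call:
step_arm:
  targets:
    - [0,0,0,0,0,0,0.3]
    - [0,0,-1,0,0,0,0.3]
    - [0,0,-2,0,0,0,0.3]
    - [0,0,-2,0,0,0,0.3]
    - [0,0,-2,0,0,0,0.3]

```text
time: 7.33
position: [0.5353, -0.1549, 0.1244]
tool_rot: [-2.216, -2.223, 0.0]
ft_force: [0.0, -0.2, -1.6]
grip_width: 0.423
grip_force: 14.8
```

```bash
python3 -c "from h import *;st()"
```

```text
t 7.33 pos [ 0.5353 -0.1549  0.1244] yaw_y 0.18 z [-0.002  0.001 -1.   ] q [-0.42  0.24  0.74  1.83 -0.18  1.15  0.39] w 0.423 14.753831073758192 [ 0.  -0.2 -1.6]
```

Call:
step_arm:
  targets:
    - [0,0,-2,0,0,0,0.3]
    - [0,0,-2,0,0,0,0.3]
    - [0,0,-1.8,0,0,0,0.3]
    - [0,0,-1,0,0,0,0.3]
    - [0,0,-0.4,0,0,0,0.3]

```text
time: 7.75
position: [0.5341, -0.155, 0.0519]
tool_rot: [-2.216, -2.221, 0.004]
ft_force: [-1.2, -0.2, -1.4]
grip_width: 0.423
grip_force: 14.7
```

Call:
step_arm:
  targets:
    - [0,0,-0.3,0,0,0,0.3]
    - [0,0,-0.2,0,0,0,0.3]
    - [0,0,-0.1,0,0,0,0.3]
    - [0,0,-0.1,0,0,0,0.3]
    - [0,0,0,0,0,0,0.3]

```text
time: 8.17
position: [0.5367, -0.1569, 0.0481]
tool_rot: [2.22, 2.222, 0.001]
ft_force: [-0.2, 0.2, -0.9]
grip_width: 0.422
grip_force: 14.7
```

```bash
python3 -c "from h import *;st()"
```

```text
t 8.17 pos [ 0.5367 -0.1569  0.0481] yaw_y 0.05 z [ 0.001  0.    -1.   ] q [-0.37  0.34  0.71  1.89 -0.26  1.    0.45] w 0.422 14.734254737268202 [-0.2  0.2 -0.9]
```

Call:
step_arm:
  targets:
    - [0,0,-0.1,0,0,0,0.3]
    - [0,0,-0.1,0,0,0,0.3]
    - [0,0,0,0,0,0,0.3]
    - [0,0,0,0,0,0,0.3]
    - [0,0,0,0,0,0,0.3]

```text
time: 8.58
position: [0.537, -0.157, 0.0469]
tool_rot: [2.22, 2.222, 0.002]
ft_force: [-1.2, 0.4, 6.0]
grip_width: 0.423
grip_force: 15.1
```

```bash
python3 -c "from h import *;st()"
```

```text
t 8.58 pos [ 0.537  -0.157   0.0469] yaw_y 0.05 z [ 0.002  0.    -1.   ] q [-0.37  0.34  0.71  1.89 -0.26  1.    0.46] w 0.423 15.0696855050046 [-1.2  0.4  6. ]
```

It is in contact (6 N). Releasing and rising.

Call:
step_arm:
  targets:
    - [0,0,0,0,0,0,1]
    - [0,0,0,0,0,0,1]
    - [0,0,0,0,0,0,1]
    - [0,0,0,0,0,0,1]
    - [0,0,0,0,0,0,1]

```text
time: 9.0
position: [0.5361, -0.1568, 0.0455]
tool_rot: [-2.221, -2.222, 0.0]
ft_force: [-0.1, 0.2, 0.9]
grip_width: 0.713
grip_force: 0.0
```

Call:
step_arm:
  targets:
    - [0,0,0,0,0,0,1]
    - [0,0,0,0,0,0,1]
    - [0,0,0,0,0,0,1]
    - [0,0,0.5,0,0,0,1]
    - [0,0,1.5,0,0,0,1]

```text
time: 9.42
position: [0.5345, -0.1564, 0.0642]
tool_rot: [-2.218, -2.22, 0.004]
ft_force: [-0.3, 1.0, -0.1]
grip_width: 0.987
grip_force: 0.0
```

Call:
step_arm:
  targets:
    - [0,0,2,0,0,0,1]
    - [0,0,2,0,0,0,1]
    - [0,0,2,0,0,0,1]
    - [0,0,2,0,0,0,1]
    - [0,0,2,0,0,0,1]

```text
time: 9.83
position: [0.5361, -0.157, 0.167]
tool_rot: [2.221, 2.222, 0.0]
ft_force: [0.4, -0.2, 0.9]
grip_width: 1.003
grip_force: 0.0
```

Call:
step_arm:
  targets:
    - [0.3,-2,1,0,0,0,1]
    - [0.3,-3,0,0,0,0,1]
    - [0.3,-3,0,0,0,0,1]
    - [0.3,-3,0,0,0,0,1]
    - [0.3,-3,0,0,0,0,1]

```text
time: 10.25
position: [0.5515, -0.2979, 0.1762]
tool_rot: [2.219, 2.223, 0.001]
ft_force: [0.4, -0.3, 0.8]
grip_width: 0.996
grip_force: 0.0
```

Run:
```python
from h import *
p,d=snap('top','t4'); st(); C=cloud('top',d)
from meas import o,Rb
m=(C[...,2]>.05)&(C[...,2]<.098)&(np.hypot(C[...,0]-.536,C[...,1]+.157)<.04); P=C[m]; print(len(P),P.min(0),P.max(0),P.mean(0), 'board xy',(P[:,:2].mean(0)-o)@Rb)
cv2.imwrite('pics/t4c.png',cv2.resize(p[150:290,240:480,::-1],None,fx=3.3333,fy=3.3333,interpolation=cv2.INTER_CUBIC))
```

```text
t 10.3 pos [ 0.5498 -0.3058  0.1764] yaw_y -0.32 z [ 0.001 -0.007 -1.   ] q [-0.17  0.37  0.81  1.6  -0.27  1.28  0.67] w 1.0 0.0 [-1.3 -3.6  1.2]
237 [ 0.51847279 -0.17139689  0.05011818] [ 0.55207155 -0.1354055   0.09752658] [ 0.53303003 -0.15200784  0.08245428] board xy [-0.03340863 -0.11488308]
```

View pics/t4c.png

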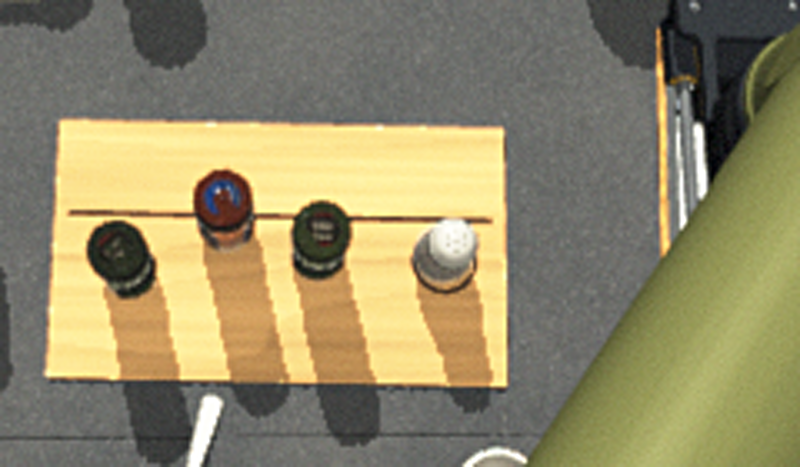

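The shaker stands on the circle at crop (445,258) and the jars are unchanged. Next the ruler: +0.9, −5.4 cm, with a −2.3° turn, then down.

Call:
step_arm:
  targets:
    - [0.3,-2,0,0,0,-0.8,1]
    - [0.3,-2,0,0,0,-0.8,1]
    - [0.3,-1.4,0,0,0,-0.7,1]
    - [0,0,0,0,0,0,1]
    - [0,0,0,0,0,0,1]

```text
time: 10.72
position: [0.5598, -0.3513, 0.1756]
tool_rot: [-2.266, -2.176, 0.001]
ft_force: [0.1, 0.7, 0.5]
grip_width: 1.001
grip_force: 0.0
```

```bash
python3 -c "from h import *;st()"
```

```text
t 10.72 pos [ 0.5598 -0.3513  0.1756] yaw_y -2.33 z [-0.001 -0.    -1.   ] q [-0.07  0.46  0.8   1.51 -0.33  1.32  0.72] w 1.001 0.0 [0.1 0.7 0.5]
```

Call:
step_arm:
  targets:
    - [0,0,-2,0,0,0,1]
    - [0,0,-3,0,0,0,1]
    - [0,0,-3,0,0,0,1]
    - [0,0,-2.5,0,0,0,1]
    - [0,0,-1,0,0,0,1]
  force: 50

```text
time: 11.13
position: [0.5588, -0.3471, 0.0568]
tool_rot: [-2.258, -2.176, 0.001]
ft_force: [-1.4, 0.3, -0.3]
grip_width: 1.005
grip_force: 0.0
```

Call:
step_arm:
  targets:
    - [0,0,0,0,0,0,0.2]
    - [0,0,0,0,0,0,0.2]
    - [0,0,0,0,0,0,0.2]
    - [0,0,0,0,0,0,0.2]
    - [0,0,0,0,0,0,0.2]

```text
time: 11.55
position: [0.5612, -0.3514, 0.0624]
tool_rot: [2.263, 2.176, 0.002]
ft_force: [-0.7, 1.2, -0.3]
grip_width: 0.712
grip_force: 0.0
```

Call:
step_arm:
  targets:
    - [0,0,0,0,0,0,0.2]
    - [0,0,0,0,0,0,0.2]
    - [0,0,0,0,0,0,0.2]
    - [0,0,0,0,0,0,0.2]
    - [0,0,0,0,0,0,0.2]

```text
time: 11.97
position: [0.5604, -0.3508, 0.0606]
tool_rot: [2.264, 2.177, 0.0]
ft_force: [-0.3, 0.5, 0.1]
grip_width: 0.34
grip_force: 50.0
```

Call:
step_arm:
  targets:
    - [0,0,0,0,0,0,0.2]
    - [0,0,0,0,0,0,0.2]
    - [0,0,0,0,0,0,0.2]
    - [0,0,0,0,0,0,0.2]
    - [0,0,0,0,0,0,0.2]

```text
time: 12.38
position: [0.5605, -0.3508, 0.0606]
tool_rot: [2.264, 2.177, 0.0]
ft_force: [2.3, 0.2, 1.1]
grip_width: 0.344
grip_force: 50.0
```

```bash
python3 -c "from h import *;st()"
```

```text
t 12.38 pos [ 0.5605 -0.3508  0.0606] yaw_y -2.25 z [ 0. -0. -1.] q [-0.04  0.56  0.75  1.62 -0.41  1.13  0.77] w 0.344 49.99638581648469 [2.3 0.2 1.1]
```

The ruler grip is held (30 mm, 50 N). Lifting by 15 cm.

Call:
step_arm:
  targets:
    - [0,0,0.5,0,0,0,0.2]
    - [0,0,1.5,0,0,0,0.2]
    - [0,0,2.5,0,0,0,0.2]
    - [0,0,3,0,0,0,0.2]
    - [0,0,3,0,0,0,0.2]

```text
time: 12.8
position: [0.5594, -0.3507, 0.1672]
tool_rot: [-2.264, -2.176, 0.001]
ft_force: [0.9, 0.5, -2.8]
grip_width: 0.338
grip_force: 50.0
```

Call:
step_arm:
  targets:
    - [0,0,2.5,0,0,0,0.2]
    - [0,0,1.5,0,0,0,0.2]
    - [0,0,0.5,0,0,0,0.2]
    - [-0.2,1,0,0,0,-2,0.2]
    - [-0.5,2,0,0,0,-4,0.2]

```text
time: 13.22
position: [0.5521, -0.3234, 0.211]
tool_rot: [2.38, 2.048, -0.003]
ft_force: [0.1, 0.9, -1.2]
grip_width: 0.341
grip_force: 50.0
```

Call:
step_arm:
  targets:
    - [-0.7,2.2,0,0,0,-5,0.2]
    - [-0.7,2.2,0,0,0,-6,0.2]
    - [-0.7,2.2,0,0,0,-6,0.2]
    - [-0.7,2.2,0,0,0,-6,0.2]
    - [-0.7,2.2,0,0,0,-6,0.2]

```text
time: 13.63
position: [0.517, -0.2097, 0.2098]
tool_rot: [-2.817, -1.387, 0.002]
ft_force: [-1.1, -0.0, -1.4]
grip_width: 0.339
grip_force: 50.0
```

Call:
step_arm:
  targets:
    - [-0.7,2.2,0,0,0,-6,0.2]
    - [-0.7,2.2,0,0,0,-6,0.2]
    - [-0.7,2.2,0,0,0,-6,0.2]
    - [-0.7,2.2,0,0,0,-6,0.2]
    - [-0.7,2.2,0,0,0,-6,0.2]

```text
time: 14.05
position: [0.4819, -0.0999, 0.2101]
tool_rot: [-3.081, -0.611, 0.002]
ft_force: [0.4, -0.0, -2.9]
grip_width: 0.336
grip_force: 50.0
```

```bash
python3 -c "from h import *;st()"
```

```text
t 14.05 pos [ 0.4819 -0.0999  0.2101] yaw_y -67.56 z [-0.001  0.    -1.   ] q [-0.74 -0.05  0.87  1.87  0.04  1.3  -1.05] w 0.336 49.984625559300184 [ 0.4 -0.  -2.9]
```

Call:
step_arm:
  targets:
    - [-0.5,1.8,0,0,0,-6,0.2]
    - [-0.5,1.8,0,0,0,-6,0.2]
    - [-0.4,1.4,0,0,0,-6,0.2]
    - [-0.3,1,0,0,0,-4,0.2]
    - [0,0,0,0,0,-2,0.2]

```text
time: 14.47
position: [0.4649, -0.0383, 0.21]
tool_rot: [-3.14, 0.034, 0.003]
ft_force: [0.3, -0.0, -1.9]
grip_width: 0.34
grip_force: 50.0
```

Call:
step_arm:
  targets:
    - [0,0,-1,0,0,0,0.2]
    - [0,0,-1,0,0,0,0.2]
    - [0,0,-0.5,0,0,0,0.2]
    - [0,0,0,0,0,0,0.2]
    - [0,0,0,0,0,0,0.2]

```text
time: 14.88
position: [0.4657, -0.0414, 0.1848]
tool_rot: [3.141, -0.035, -0.003]
ft_force: [0.1, 0.5, -1.7]
grip_width: 0.343
grip_force: 50.0
```

Run:
```python
from h import *
st(); p,d=snap('scene','s5')
cv2.imwrite('pics/s5c.png',cv2.resize(p[80:320,160:480,::-1],None,fx=2.4,fy=2.4,interpolation=cv2.INTER_CUBIC)); st()
```

```text
t 14.88 pos [ 0.4657 -0.0414  0.1848] yaw_y -91.28 z [-0.002 -0.001 -1.   ] q [-0.76 -0.09  0.76  1.96  0.07  1.25 -1.62] w 0.343 49.9918205011636 [ 0.1  0.5 -1.7]
t 14.93 pos [ 0.4661 -0.0412  0.1853] yaw_y -91.28 z [-0.001 -0.    -1.   ] q [-0.76 -0.09  0.76  1.96  0.07  1.25 -1.62] w 0.34 49.99183346517384 [ 0.1 -0.5 -2.5]
```

View pics/s5c.png

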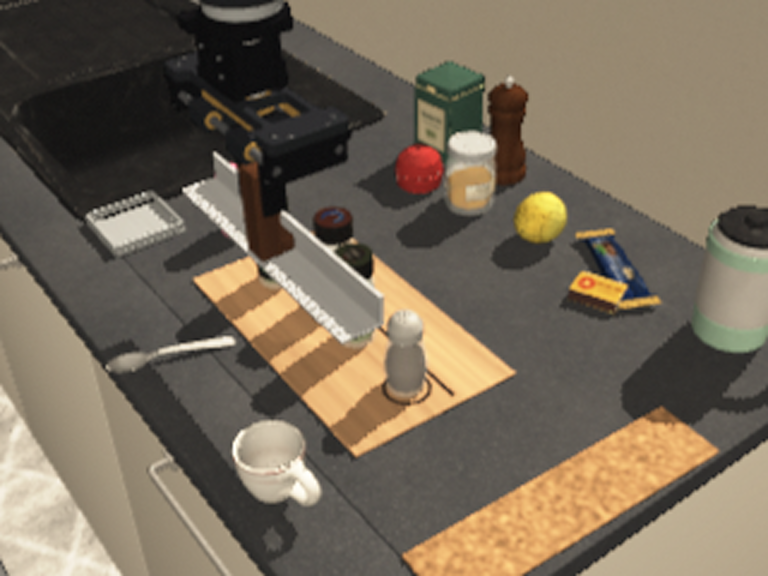

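The ruler is level in the gripper with its upright face away from me, behind the jars (left end at crop (190,190), right end (375,330)). I check its yaw and face offset from the depth image before going down.

Run:
```python
from h import *
from meas import o,Rb
S=cloud('scene',np.load('pics/s5.npy'))
P=S.reshape(-1,3); b=(P[:,:2]-o)@Rb
m=(P[:,2]>.145)&(P[:,2]<.157)&(b[:,0]>-.11)&(b[:,0]<-.04)&(abs(b[:,1]+.005)<.16)
Q=b[m]; print(len(Q),Q.min(0),Q.max(0))
for lo in np.arange(-.16,.16,.04):
    q=Q[(Q[:,1]>lo)&(Q[:,1]<lo+.04)]
    if len(q): print(lo.round(2),len(q),np.median(q,0).round(4))
f=(P[:,2]>.12)&(P[:,2]<.14)&(b[:,0]>-.125)&(b[:,0]<-.08)&(abs(b[:,1]+.005)<.16); F=np.c_[b,P[:,2]][f]
A=np.c_[F[:,:2],np.ones(len(F))]; print('flange plane',np.linalg.lstsq(A,F[:,2],rcond=None)[0],F[:,2].mean())
s=ctrl.get_state(); print('TCP board',(np.array(s['position'])[:2]-o)@Rb)
T=cloud('top',np.load('pics/top0.npy')).reshape(-1,3); tb=(T[:,:2]-o)@Rb
k=(T[:,2]>.006)&(T[:,2]<.02)&(tb[:,0]<-.122)&(tb[:,0]>-.2)&(abs(tb[:,1]-.06)<.06);print('spoon',len(T[k]),tb[k].max(0) if k.any() else '')
```

```text
271 [-0.10959356 -0.15736216] [-0.07724266  0.14190091]
-0.16 55 [-0.0815 -0.1412]
-0.12 47 [-0.0819 -0.1005]
-0.08 41 [-0.082 -0.061]
-0.04 82 [-0.0836 -0.0199]
0.0 5 [-0.082   0.0017]
0.08 24 [-0.0823  0.1052]
0.12 17 [-0.0824  0.1331]
flange plane [0.04831514 0.00022202 0.13693188] 0.1320132766033047
TCP board [-0.10336323 -0.00599615]
spoon 96 [-0.12400082  0.11797846]
```

Call:
step_arm:
  targets:
    - [0.2,0,-1,0,0,0,0.2]
    - [0,0,-2,0,0,0,0.2]
    - [0,0,-2,0,0,0,0.2]
    - [0,0,-2,0,0,0,0.2]
    - [0,0,-2,0,0,0,0.2]

```text
time: 15.35
position: [0.4685, -0.0409, 0.0945]
tool_rot: [3.141, -0.034, 0.001]
ft_force: [0.1, -0.5, -2.4]
grip_width: 0.346
grip_force: 50.0
```

Call:
step_arm:
  targets:
    - [0,0,-1.5,0,0,0,0.2]
    - [0,0,-1,0,0,0,0.2]
    - [0,0,-0.4,0,0,0,0.2]
    - [0,0,-0.2,0,0,0,0.2]
    - [0,0,0,0,0,0,0.2]

```text
time: 15.77
position: [0.4686, -0.0409, 0.0647]
tool_rot: [3.141, -0.034, 0.001]
ft_force: [0.1, -0.4, -1.6]
grip_width: 0.339
grip_force: 50.0
```

Run:
```python
from h import *
from meas import o,Rb
st(); s=ctrl.get_state(); print('TCP board',(np.array(s['position'])[:2]-o)@Rb)
```

```text
t 15.77 pos [ 0.4686 -0.0409  0.0647] yaw_y -91.25 z [ 0. -0. -1.] q [-0.73  0.1   0.8   2.09 -0.08  0.99 -1.48] w 0.339 49.991810247302055 [ 0.1 -0.4 -1.6]
TCP board [-0.10085689 -0.00559645]
```

Pushing slowly, 4 mm per row along board x.

Call:
step_arm:
  targets:
    - [0.2,0,0,0,0,-0.3,0.2]
    - [0.4,-0.01,0,0,0,0,0.2]
    - [0.4,-0.01,0,0,0,0,0.2]
    - [0.4,-0.01,0,0,0,0,0.2]
    - [0.4,-0.02,0,0,0,0,0.2]

```text
time: 16.18
position: [0.4864, -0.0411, 0.0648]
tool_rot: [-3.141, 0.041, 0.001]
ft_force: [-2.3, 0.6, -1.1]
grip_width: 0.341
grip_force: 50.0
```

Call:
step_arm:
  targets:
    - [0.4,-0.01,0,0,0,0,0.2]
    - [0.4,-0.01,0,0,0,0,0.2]
    - [0.4,-0.01,0,0,0,0,0.2]
    - [0.4,-0.01,0,0,0,0,0.2]
    - [0.4,-0.01,0,0,0,0,0.2]

```text
time: 16.6
position: [0.5058, -0.0419, 0.0642]
tool_rot: [3.141, -0.043, -0.003]
ft_force: [-3.2, -0.2, -0.6]
grip_width: 0.344
grip_force: 50.0
```

Call:
step_arm:
  targets:
    - [0.4,-0.01,0,0,0,0,0.2]
    - [0.4,-0.01,0,0,0,0,0.2]
    - [0.4,-0.01,0,0,0,0,0.2]
    - [0.3,-0.01,0,0,0,0,0.2]
    - [0.2,-0.01,0,0,0,0,0.2]

```text
time: 17.02
position: [0.5232, -0.0424, 0.0644]
tool_rot: [3.141, -0.043, -0.002]
ft_force: [-4.8, 0.6, -0.8]
grip_width: 0.341
grip_force: 50.0
```

```bash
cat > chk.py <<'E'
from h import *
from meas import o,Rb
import sys
st(); s=ctrl.get_state(); print('TCP board',(np.array(s['position'])[:2]-o)@Rb)
p,d=snap('top',sys.argv[1]); 
cv2.imwrite('pics/'+sys.argv[1]+'c.png',cv2.resize(p[150:290,240:480,::-1],None,fx=3.3333,fy=3.3333,interpolation=cv2.INTER_CUBIC))
def top(d,n):
    C=cloud(n,d); Z=C[...,2]; b=(C[...,:2]-o)@Rb
    for yc in(.107,.038,-.0275,-.12):
        m=(Z>.095 if yc>-.1 else Z>.07)&(Z<.115)&(abs(b[...,1]-yc)<.033)&(b[...,0]>-.09)&(b[...,0]<.07)
        if n=='scene': m&=Z<.125
        B=b[m]; 
        if len(B): print(n,yc,len(B),'mean',B.mean(0).round(4),'mid',((B.min(0)+B.max(0))/2).round(4),'ext',(B.max(0)-B.min(0)).round(4))
top(d,'top')
p,d=snap('scene',sys.argv[1]+'s'); top(d,'scene')
cv2.imwrite('pics/'+sys.argv[1]+'sc.png',cv2.resize(p[120:320,200:460,::-1],None,fx=3,fy=3,interpolation=cv2.INTER_CUBIC))
E
python3 chk.py t6
```

```text
t 17.02 pos [ 0.5232 -0.0424  0.0644] yaw_y -91.55 z [-0.001 -0.    -1.   ] q [-0.67  0.25  0.79  1.96 -0.21  1.01 -1.39] w 0.341 49.993501380085945 [-4.8  0.6 -0.8]
TCP board [-0.0462957  -0.00559601]
top 0.107 232 mean [-0.0007  0.1098] mid [-0.0005  0.1075] ext [0.0394 0.0376]
top -0.12 175 mean [ 0.0016 -0.1209] mid [ 0.0034 -0.1218] ext [0.0333 0.0296]
scene 0.038 15 mean [-0.0124  0.0353] mid [-0.0262  0.0254] ext [0.0674 0.0384]
scene -0.0275 59 mean [-0.0547 -0.0214] mid [-0.0295 -0.0237] ext [0.0657 0.0571]
scene -0.12 188 mean [ 0.0003 -0.1302] mid [ 0.0041 -0.1278] ext [0.0316 0.0282]
```

All four are in contact, with jar centres at x ≈ −0.5 mm and the shaker at about +2.5 mm. The targets are 20.4 and 22 mm, so I push 2.0 cm more.

Call:
step_arm:
  targets:
    - [0.2,0,0,0,0,0,0.2]
    - [0.4,-0.01,0,0,0,0,0.2]
    - [0.4,-0.01,0,0,0,0,0.2]
    - [0.4,-0.01,0,0,0,0,0.2]
    - [0.3,-0.01,0,0,0,0,0.2]

```text
time: 17.53
position: [0.5409, -0.0426, 0.0645]
tool_rot: [3.141, -0.042, 0.001]
ft_force: [-2.7, 0.7, -2.9]
grip_width: 0.341
grip_force: 50.0
```

Call:
step_arm:
  targets:
    - [0.2,-0.01,0,0,0,0,0.2]
    - [0.1,0,0,0,0,0,0.2]
    - [0,0,0,0,0,0,0.2]
    - [0,0,0,0,0,0,0.2]
    - [0,0,0,0,0,0,0.2]

```text
time: 17.95
position: [0.5435, -0.0428, 0.0646]
tool_rot: [3.141, -0.043, 0.001]
ft_force: [-1.3, 0.8, -3.9]
grip_width: 0.343
grip_force: 50.0
```

```bash
python3 chk.py t7
```

```text
t 17.95 pos [ 0.5435 -0.0428  0.0646] yaw_y -91.55 z [ 0.001 -0.    -1.   ] q [-0.65  0.29  0.78  1.92 -0.24  1.03 -1.36] w 0.343 49.991311160847545 [-1.3  0.8 -3.9]
TCP board [-0.02598741 -0.00547727]
top 0.107 221 mean [0.0196 0.1101] mid [0.019  0.1083] ext [0.0412 0.0376]
top -0.12 173 mean [ 0.0222 -0.1211] mid [ 0.0242 -0.1217] ext [0.0325 0.0298]
scene 0.038 18 mean [-0.0079  0.0282] mid [-0.005   0.0263] ext [0.0701 0.0401]
scene -0.0275 62 mean [-0.0336 -0.0221] mid [-0.0073 -0.024 ] ext [0.0704 0.0564]
scene -0.12 183 mean [ 0.0202 -0.1306] mid [ 0.0237 -0.1278] ext [0.0306 0.0288]
```

View pics/t7sc.png

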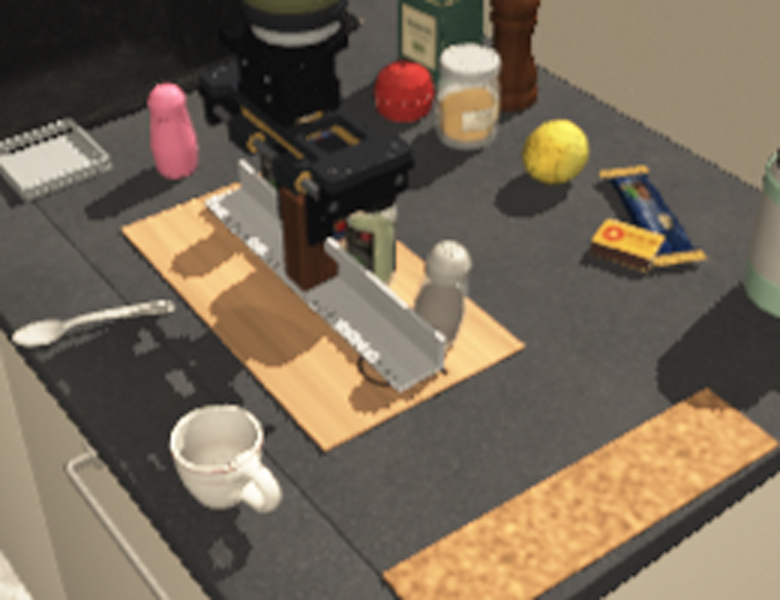

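The shaker and jars stand in a row against the ruler's face, with the first jar at 19.3 mm and the shaker at about 23 mm. I back off straight and lift.

Call:
step_arm:
  targets:
    - [-0.2,0.01,0,0,0,0,0.2]
    - [-0.5,0.01,0,0,0,0,0.2]
    - [-0.8,0.02,0,0,0,0,0.2]
    - [-1,0.03,0,0,0,0,0.2]
    - [-1,0.03,0,0,0,0,0.2]

```text
time: 18.47
position: [0.5078, -0.042, 0.0648]
tool_rot: [3.141, -0.043, 0.001]
ft_force: [0.1, 0.6, -2.5]
grip_width: 0.338
grip_force: 50.0
```

Call:
step_arm:
  targets:
    - [-0.5,0,0.5,0,0,0,0.2]
    - [0,0,1.5,0,0,0,0.2]
    - [0,0,2.5,0,0,0,0.2]
    - [0,0,3,0,0,0,0.2]
    - [0,0,3,0,0,0,0.2]

```text
time: 18.88
position: [0.5027, -0.0421, 0.171]
tool_rot: [-3.141, 0.044, -0.0]
ft_force: [1.1, 0.6, -1.9]
grip_width: 0.34
grip_force: 50.0
```

Call:
step_arm:
  targets:
    - [0,0,2.5,0,0,0,0.2]
    - [0,0,1.2,0,0,0,0.2]
    - [0,0,0.4,0,0,0,0.2]
    - [0,-1,0,0,0,0,0.2]
    - [0,-2,0,0,0,2,0.2]

```text
time: 19.3
position: [0.5027, -0.0697, 0.2091]
tool_rot: [-3.141, -0.02, 0.003]
ft_force: [1.0, 1.2, -3.0]
grip_width: 0.341
grip_force: 50.0
```

Call:
step_arm:
  targets:
    - [0,-2,0,0,0,4,0.2]
    - [0,-2,0,0,0,6,0.2]
    - [0,-2,0,0,0,6,0.2]
    - [0,-2,0,0,0,6,0.2]
    - [0,-2,0,0,0,6,0.2]

```text
time: 19.72
position: [0.5016, -0.1735, 0.2084]
tool_rot: [-3.043, -0.779, 0.005]
ft_force: [-0.4, 0.5, -2.4]
grip_width: 0.34
grip_force: 50.0
```

```bash
python3 chk.py t8
```

```text
t 19.72 pos [ 0.5016 -0.1735  0.2084] yaw_y -61.3 z [-0.003 -0.001 -1.   ] q [-0.59  0.09  0.93  1.79 -0.07  1.3  -0.71] w 0.34 49.991797897964716 [-0.4  0.5 -2.4]
TCP board [-0.06422754 -0.13722175]
top 0.107 273 mean [0.0186 0.1068] mid [0.0194 0.1071] ext [0.0398 0.0397]
top 0.038 271 mean [0.0185 0.0386] mid [0.019  0.0392] ext [0.0386 0.0382]
top -0.0275 270 mean [ 0.0185 -0.0275] mid [ 0.0199 -0.0278] ext [0.0402 0.0382]
top -0.12 129 mean [ 0.0161 -0.1108] mid [ 0.0161 -0.1138] ext [0.0302 0.0317]
scene 0.107 168 mean [0.0176 0.0986] mid [0.0205 0.1045] ext [0.042  0.0434]
scene 0.038 72 mean [0.0073 0.0346] mid [0.0102 0.0379] ext [0.0205 0.0368]
scene -0.0275 3 mean [ 0.0323 -0.0464] mid [ 0.032 -0.046] ext [0.0059 0.0041]
scene -0.12 30 mean [ 0.0045 -0.1284] mid [ 0.0079 -0.1246] ext [0.0181 0.0247]
```

The three jars are at x ≈ 18.5–19 mm, which is good. Taking the ruler back to its rest: +5.8, −17.8 cm, with a +59.3° turn.

Call:
step_arm:
  targets:
    - [0.5,-1.7,0,0,0,4,0.2]
    - [0.6,-1.8,0,0,0,6,0.2]
    - [0.6,-1.8,0,0,0,6,0.2]
    - [0.6,-1.8,0,0,0,6,0.2]
    - [0.6,-1.8,0,0,0,6,0.2]

```text
time: 20.23
position: [0.5315, -0.2612, 0.2084]
tool_rot: [-2.763, -1.491, 0.004]
ft_force: [0.0, -0.1, -2.3]
grip_width: 0.34
grip_force: 50.0
```

Call:
step_arm:
  targets:
    - [0.6,-1.8,0,0,0,6,0.2]
    - [0.6,-1.8,0,0,0,6,0.2]
    - [0.6,-1.8,0,0,0,6,0.2]
    - [0.6,-1.8,0,0,0,6,0.2]
    - [0.5,-1.7,0,0,0,6,0.2]

```text
time: 20.65
position: [0.5606, -0.3503, 0.2079]
tool_rot: [-2.283, -2.154, 0.003]
ft_force: [-0.1, 0.4, -1.3]
grip_width: 0.338
grip_force: 50.0
```

Call:
step_arm:
  targets:
    - [0,0,0,0,0,1.3,0.2]
    - [0,0,0,0,0,0,0.2]
    - [0,0,0,0,0,0,0.2]
    - [0,0,0,0,0,0,0.2]
    - [0,0,0,0,0,0,0.2]

```text
time: 21.07
position: [0.5614, -0.3485, 0.2102]
tool_rot: [-2.264, -2.177, -0.001]
ft_force: [-0.1, -0.4, -2.4]
grip_width: 0.346
grip_force: 50.0
```

```bash
python3 chk.py t9 | grep -v scene
```

```text
t 21.07 pos [ 0.5614 -0.3485  0.2102] yaw_y -2.23 z [-0.     0.001 -1.   ] q [-0.07  0.43  0.8   1.46 -0.31  1.38  0.7 ] w 0.346 49.991203621029854 [-0.1 -0.4 -2.4]
TCP board [ 0.00038461 -0.31050295]
top 0.107 272 mean [0.0186 0.1069] mid [0.0197 0.107 ] ext [0.0398 0.0398]
top 0.038 271 mean [0.0185 0.0384] mid [0.0193 0.0391] ext [0.039  0.0381]
top -0.0275 271 mean [ 0.0184 -0.0273] mid [ 0.0201 -0.0278] ext [0.0406 0.0382]
top -0.12 184 mean [ 0.0136 -0.1154] mid [ 0.0152 -0.1162] ext [0.0325 0.0323]
```

The shaker's top reads differently between contact (22 mm) and now (14–15 mm), so it may have been tilting. I make a comparison montage and look at height slices.

Run:
```python
from h import *
from meas import o,Rb
ims=[]
for f in('s5','t6s','t7s','t9s'):
    S=cloud('scene',np.load(f'pics/{f}.npy')); b=(S[...,:2]-o)@Rb; Z=S[...,2]
    m0=(abs(b[...,1]+.12)<.035)&(b[...,0]>-.06)&(b[...,0]<.06)
    print(f,[(z,*b[m0&(Z>z)&(Z<z+.01)].mean(0).round(4),(m0&(Z>z)&(Z<z+.01)).sum()) for z in(.02,.045,.055,.065,.075,.085)])
    ims.append(cv2.resize(cv2.imread(f'pics/{f}.png')[175:275,290:390],(300,300),interpolation=cv2.INTER_CUBIC))
tt=[cv2.resize(cv2.imread(f'pics/{f}.png')[190:250,345:405],(266,266),interpolation=cv2.INTER_CUBIC) for f in('t4','t7','t9')]
M=np.zeros((566,800,3),np.uint8); 
for i,k in enumerate((0,2,3)): M[:300,i*266:i*266+266]=ims[k][:,17:283]; M[300:,i*266:i*266+266]=tt[i]
cv2.imwrite('pics/mont.png',M)
```

```text
s5 [(0.02, np.float64(-0.0382), np.float64(-0.1326), np.int64(49)), (0.045, np.float64(-0.0365), np.float64(-0.1311), np.int64(68)), (0.055, np.float64(-0.036), np.float64(-0.1304), np.int64(62)), (0.065, np.float64(-0.0365), np.float64(-0.1311), np.int64(46)), (0.075, np.float64(-0.0371), np.float64(-0.1295), np.int64(67)), (0.085, np.float64(-0.0318), np.float64(-0.1241), np.int64(95))]
t6s [(0.02, np.float64(-0.0186), np.float64(-0.1259), np.int64(77)), (0.045, np.float64(-0.0063), np.float64(-0.1318), np.int64(68)), (0.055, np.float64(-0.0052), np.float64(-0.1309), np.int64(68)), (0.065, np.float64(-0.0045), np.float64(-0.132), np.int64(46)), (0.075, np.float64(-0.0018), np.float64(-0.1333), np.int64(65)), (0.085, np.float64(0.0025), np.float64(-0.1275), np.int64(99))]
t7s [(0.02, np.float64(0.0014), np.float64(-0.1255), np.int64(82)), (0.045, np.float64(0.0119), np.float64(-0.1317), np.int64(75)), (0.055, np.float64(0.0144), np.float64(-0.1315), np.int64(60)), (0.065, np.float64(0.0155), np.float64(-0.1321), np.int64(51)), (0.075, np.float64(0.0176), np.float64(-0.1335), np.int64(57)), (0.085, np.float64(0.0227), np.float64(-0.1285), np.int64(101))]
t9s [(0.02, np.float64(0.0078), np.float64(-0.132), np.int64(55)), (0.045, np.float64(0.0091), np.float64(-0.1301), np.int64(64)), (0.055, np.float64(0.0092), np.float64(-0.129), np.int64(61)), (0.065, np.float64(0.0085), np.float64(-0.1291), np.int64(45)), (0.075, np.float64(0.0097), np.float64(-0.128), np.int64(67)), (0.085, np.float64(0.0136), np.float64(-0.1233), np.int64(89))]
```

View pics/mont.png

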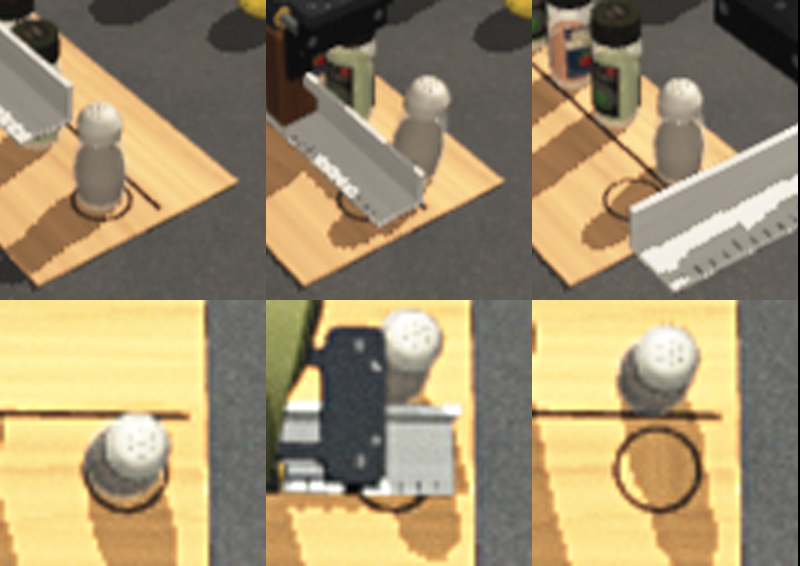

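The montage (middle column) shows the shaker leaning forward while pushed. On the right it is upright again, but about 6 mm short of the row, at x ≈ 15.5 mm. Mend: push only the shaker a little further with the ruler's left end. The ruler will be shifted to the right so that no jar is touched, and held lower.

Call:
step_arm:
  targets:
    - [-0.2,0.2,0,0,0,-3,0.2]
    - [-0.5,0.5,0,0,0,-6,0.2]
    - [-0.5,0.5,0,0,0,-6,0.2]
    - [-0.5,0.5,0,0,0,-6,0.2]
    - [-0.5,0.5,0,0,0,-6,0.2]

```text
time: 21.58
position: [0.5391, -0.3271, 0.2107]
tool_rot: [-2.714, -1.582, -0.001]
ft_force: [0.8, -0.5, -1.9]
grip_width: 0.34
grip_force: 50.0
```

Call:
step_arm:
  targets:
    - [-0.5,0.5,0,0,0,-6,0.2]
    - [-0.5,0.5,0,0,0,-6,0.2]
    - [-0.5,0.5,0,0,0,-6,0.2]
    - [-0.5,0.5,0,0,0,-6,0.2]
    - [-0.5,0.5,0,0,0,-6,0.2]

```text
time: 22.0
position: [0.5141, -0.3021, 0.2108]
tool_rot: [-3.031, -0.825, -0.001]
ft_force: [0.3, -0.1, -2.1]
grip_width: 0.338
grip_force: 50.0
```

Call:
step_arm:
  targets:
    - [-0.5,0.5,0,0,0,-6,0.2]
    - [-0.5,0.5,0,0,0,-6,0.2]
    - [-0.5,0.5,0,0,0,-6,0.2]
    - [-0.5,0.6,0,0,0,-6,0.2]
    - [-0.1,0.5,0,0,0,-6,0.2]

```text
time: 22.42
position: [0.4924, -0.2762, 0.2107]
tool_rot: [-3.14, -0.011, -0.0]
ft_force: [0.8, 0.7, -2.2]
grip_width: 0.341
grip_force: 50.0
```

Call:
step_arm:
  targets:
    - [0,0,-1,0,0,-2.4,0.2]
    - [0,0,-1.5,0,0,0,0.2]
    - [0,0,-1,0,0,0,0.2]
    - [0,0,0,0,0,0,0.2]
    - [0,0,0,0,0,0,0.2]

```text
time: 22.83
position: [0.4929, -0.2765, 0.1754]
tool_rot: [-3.141, 0.045, 0.001]
ft_force: [0.4, 0.3, -2.5]
grip_width: 0.339
grip_force: 50.0
```

Run:
```python
from h import *
from meas import o,Rb
st(); s=ctrl.get_state(); print('TCP board',(np.array(s['position'])[:2]-o)@Rb)
C=cloud('top',np.load('pics/top0.npy')).reshape(-1,3)
m=(C[:,2]>.02)&(C[:,2]<.07)&(C[:,0]<.49)&(C[:,0]>.3)&(C[:,1]<-.1)&(C[:,1]>-.29); print('cup',C[m].min(0),C[m].max(0))
S=cloud('scene',snap('scene','s10')[1]); b=(S[...,:2]-o)@Rb; z0=s['position'][2]-.0566
for lo in np.arange(-.40,-.08,.05):
    q=(S[...,2]>z0+.018)&(S[...,2]<z0+.03)&(b[...,0]>-.085)&(b[...,0]<-.02)&(b[...,1]>lo)&(b[...,1]<lo+.05); print(lo.round(2),q.sum(),np.median(b[q],0).round(4))
```

```text
t 22.83 pos [ 0.4929 -0.2765  0.1754] yaw_y -91.65 z [-0.001  0.    -1.   ] q [-0.5   0.3   1.14  1.76 -0.29  1.27 -0.88] w 0.339 49.99109638854861 [ 0.4  0.3 -2.5]
TCP board [-0.07004225 -0.24045769]
cup [ 0.33973666 -0.24082024  0.02002087] [ 0.39876718 -0.15279778  0.05907058]
-0.4 113 [-0.0487 -0.3725]
-0.35 106 [-0.0486 -0.3258]
-0.3 148 [-0.0488 -0.261 ]
-0.25 41 [-0.0509 -0.2449]
-0.2 38 [-0.0481 -0.1638]
-0.15 65 [-0.0478 -0.1242]
-0.1 10 [-0.0477 -0.0984]
```

Call:
step_arm:
  targets:
    - [0,0,-1,0,0,0,0.2]
    - [0,0,-2.2,0,0,0,0.2]
    - [0,0,-2.2,0,0,0,0.2]
    - [0,0,-2.2,0,0,0,0.2]
    - [0,0,-1.8,0,0,0,0.2]

```text
time: 23.3
position: [0.493, -0.2766, 0.0801]
tool_rot: [-3.141, 0.045, 0.001]
ft_force: [0.5, 0.2, -2.5]
grip_width: 0.341
grip_force: 50.0
```

Call:
step_arm:
  targets:
    - [0,0,-1,0,0,0,0.2]
    - [0,0,-0.5,0,0,0,0.2]
    - [0,0,-0.3,0,0,0,0.2]
    - [0,0,0,0,0,0,0.2]
    - [0,0,0,0,0,0,0.2]

```text
time: 23.72
position: [0.4939, -0.2773, 0.0645]
tool_rot: [3.141, -0.045, 0.002]
ft_force: [0.2, 0.2, -2.2]
grip_width: 0.342
grip_force: 50.0
```

Call:
step_arm:
  targets:
    - [0.4,0,0,0,0,0,0.2]
    - [0.7,-0.02,0,0,0,0,0.2]
    - [0.7,-0.02,0,0,0,0,0.2]
    - [0.7,-0.02,0,0,0,0,0.2]
    - [0.4,-0.02,0,0,0,0,0.2]

```text
time: 24.13
position: [0.5241, -0.2773, 0.0638]
tool_rot: [3.141, -0.043, 0.001]
ft_force: [-0.2, -0.1, -2.7]
grip_width: 0.341
grip_force: 50.0
```

Call:
step_arm:
  targets:
    - [0.3,-0.01,0,0,0,0,0.2]
    - [0.3,-0.01,0,0,0,0,0.2]
    - [0.3,-0.01,0,0,0,0,0.2]
    - [0.3,-0.01,0,0,0,0,0.2]
    - [0.3,-0.01,0,0,0,0,0.2]

```text
time: 24.55
position: [0.5368, -0.2782, 0.0635]
tool_rot: [-3.141, 0.045, 0.002]
ft_force: [-1.3, 0.0, -1.3]
grip_width: 0.344
grip_force: 50.0
```

```bash
cat > sh.py <<'E'
from h import *
from meas import o,Rb
import sys
st(); s=ctrl.get_state(); print('TCP board',(np.array(s['position'])[:2]-o)@Rb)
S=cloud('scene',snap('scene',sys.argv[1])[1]); b=(S[...,:2]-o)@Rb; Z=S[...,2]
m0=(abs(b[...,1]+.12)<.035)&(b[...,0]>-.06)&(b[...,0]<.06)
print([(z,b[m0&(Z>z)&(Z<z+.01)].mean(0).round(4).tolist(),(m0&(Z>z)&(Z<z+.01)).sum().item()) for z in(.02,.045,.055,.065,.075,.085)])
E
python3 sh.py s11
```

```text
t 24.55 pos [ 0.5368 -0.2782  0.0635] yaw_y -91.65 z [-0.001  0.    -1.   ] q [-0.34  0.52  0.99  1.77 -0.48  1.11 -0.79] w 0.344 49.99282733537257 [-1.3  0.  -1.3]
TCP board [-0.02611759 -0.24090683]
[(0.02, [0.0004, -0.1275], 69), (0.045, [0.0023, -0.1157], 1), (0.055, [nan, nan], 0), (0.065, [nan, nan], 0), (0.075, [0.0063, -0.1159], 8), (0.085, [0.0077, -0.119], 3)]sh.py:7: RuntimeWarning: Mean of empty slice.
  print([(z,b[m0&(Z>z)&(Z<z+.01)].mean(0).round(4).tolist(),(m0&(Z>z)&(Z<z+.01)).sum().item()) for z in(.02,.045,.055,.065,.075,.085)])
  ret = um.true_divide(
```

Call:
step_arm:
  targets:
    - [0.2,-0.01,0,0,0,0,0.2]
    - [0.2,-0.01,0,0,0,0,0.2]
    - [0.1,0,0,0,0,0,0.2]
    - [0,0,0,0,0,0,0.2]
    - [0,0,0,0,0,0,0.2]

```text
time: 25.02
position: [0.5424, -0.2783, 0.0636]
tool_rot: [3.141, -0.045, 0.0]
ft_force: [-0.9, -0.4, -1.8]
grip_width: 0.343
grip_force: 50.0
```

Call:
step_arm:
  targets:
    - [-0.1,0,0,0,0,0,0.2]
    - [-0.3,0.01,0,0,0,0,0.2]
    - [-0.6,0.02,0,0,0,0,0.2]
    - [-1,0.03,0,0,0,0,0.2]
    - [-1,0.03,0,0,0,0,0.2]

```text
time: 25.43
position: [0.511, -0.2775, 0.0635]
tool_rot: [3.141, -0.046, -0.001]
ft_force: [0.1, 0.8, -2.3]
grip_width: 0.342
grip_force: 50.0
```

Call:
step_arm:
  targets:
    - [-0.5,0,0.5,0,0,0,0.2]
    - [0,0,1.5,0,0,0,0.2]
    - [0,0,2.5,0,0,0,0.2]
    - [0,0,3,0,0,0,0.2]
    - [0,0,3,0,0,0,0.2]

```text
time: 25.85
position: [0.5071, -0.2776, 0.1709]
tool_rot: [3.141, -0.046, 0.001]
ft_force: [0.2, 0.3, -1.4]
grip_width: 0.343
grip_force: 50.0
```

Call:
step_arm:
  targets:
    - [0,0,2.5,0,0,0,0.2]
    - [0,0,1.2,0,0,0,0.2]
    - [0,0,0.5,0,0,0,0.2]
    - [0,0,0,0,0,0,0.2]
    - [0,0,0,0,0,0,0.2]

```text
time: 26.27
position: [0.5068, -0.2768, 0.2096]
tool_rot: [-3.14, 0.045, 0.002]
ft_force: [-0.9, 0.3, -2.3]
grip_width: 0.342
grip_force: 50.0
```

```bash
python3 sh.py s12 2>/dev/null; python3 chk.py t12 | grep top
```

```text
t 26.27 pos [ 0.5068 -0.2768  0.2096] yaw_y -91.63 z [-0.001  0.001 -1.   ] q [-0.49  0.3   1.14  1.68 -0.28  1.34 -0.9 ] w 0.342 49.99125371687114 [-0.9  0.3 -2.3]
TCP board [-0.05615097 -0.24038348]
[(0.02, [0.0106, -0.1274], 31), (0.045, [nan, nan], 0), (0.055, [nan, nan], 0), (0.065, [nan, nan], 0), (0.075, [nan, nan], 0), (0.085, [nan, nan], 0)]
top 0.107 272 mean [0.0188 0.1069] mid [0.02   0.1073] ext [0.0399 0.0398]
top 0.038 270 mean [0.0185 0.0384] mid [0.0192 0.0391] ext [0.0392 0.0382]
top -0.0275 268 mean [ 0.0184 -0.0273] mid [ 0.0197 -0.0278] ext [0.0397 0.0383]
top -0.12 187 mean [ 0.0226 -0.115 ] mid [ 0.0244 -0.116 ] ext [0.0324 0.0334]
```

Run:
```python
from h import *
from meas import o,Rb
for f in('t4','t9','t12'):
    C=cloud('top',np.load(f'pics/{f}.npy')); b=(C[...,:2]-o)@Rb; Z=C[...,2]
    m0=(abs(b[...,1]+.12)<.033)&(b[...,0]>-.07)&(b[...,0]<.07)
    print(f,[(z0,b[m0&(Z>z0)&(Z<.105)].mean(0).round(4).tolist()) for z0 in(.05,.07,.085)],[(np.percentile(b[m0&(Z>.085)&(Z<.105)],p,axis=0)).round(4).tolist() for p in(3,97)])
K,D,R,t=cam('top')
# jar near-bottom pixel check: line pixels vs model base circle for x=.0205, y=.107
p=cv2.imread('pics/t12.png'); g=cv2.cvtColor(p,cv2.COLOR_BGR2GRAY)
for yb in(.14,.072,.005,-.07,-.145):
    pr=[]
    for xb in np.arange(-.012,.0125,.001):
        w=np.r_[o+Rb@[xb,yb],.004]; uv=cv2.projectPoints(w.reshape(1,3),cv2.Rodrigues(R)[0],t,K,D)[0].ravel().astype(np.float32)
        pr.append(cv2.getRectSubPix(g,(1,1),(float(uv[0]),float(uv[1])))[0,0])
    pr=np.array(pr,float); wgt=np.clip(np.median(pr)-10-pr,0,None); print('line at',yb,(wgt*np.arange(-.012,.0125,.001)).sum()/max(wgt.sum(),1e-9))
```

```text
t4 [(0.05, [-0.0334, -0.1149]), (0.07, [-0.0321, -0.1164]), (0.085, [-0.0311, -0.1168])] [[-0.0435, -0.1311], [-0.0171, -0.1041]]
t9 [(0.05, [0.0121, -0.114]), (0.07, [0.0136, -0.1154]), (0.085, [0.0147, -0.116])] [[0.0021, -0.1292], [0.0289, -0.1023]]
t12 [(0.05, [0.0208, -0.1137]), (0.07, [0.0226, -0.115]), (0.085, [0.0232, -0.1159])] [[0.0111, -0.1293], [0.0369, -0.1038]]
line at 0.14 0.0008849056603773697
line at 0.072 0.0005854700854700964
line at 0.005 0.0009185606060606174
line at -0.07 0.00033624454148472693
line at -0.145 -0.005573453608247417
```

The shaker is now at about 24 mm (allowed 14–30) and the jars at about 19 mm, all upright with the ruler held. Returning the ruler: +5.35, −7.4 cm, with a +89.3° turn.

Call:
step_arm:
  targets:
    - [0.2,-0.3,0,0,0,3,0.2]
    - [0.35,-0.5,0,0,0,6,0.2]
    - [0.35,-0.5,0,0,0,6,0.2]
    - [0.35,-0.5,0,0,0,6,0.2]
    - [0.35,-0.5,0,0,0,6,0.2]

```text
time: 26.83
position: [0.5229, -0.3003, 0.2092]
tool_rot: [-3.062, -0.697, 0.003]
ft_force: [0.3, 0.1, -1.9]
grip_width: 0.342
grip_force: 50.0
```

Call:
step_arm:
  targets:
    - [0.35,-0.5,0,0,0,6,0.2]
    - [0.35,-0.5,0,0,0,6,0.2]
    - [0.35,-0.5,0,0,0,6,0.2]
    - [0.35,-0.5,0,0,0,6,0.2]
    - [0.35,-0.5,0,0,0,6,0.2]

```text
time: 27.25
position: [0.5403, -0.3254, 0.209]
tool_rot: [-2.777, -1.465, 0.003]
ft_force: [0.3, 0.2, -1.9]
grip_width: 0.34
grip_force: 50.0
```

Call:
step_arm:
  targets:
    - [0.4,-0.5,0,0,0,6,0.2]
    - [0.4,-0.5,0,0,0,6,0.2]
    - [0.4,-0.5,0,0,0,6,0.2]
    - [0.4,-0.5,0,0,0,6,0.2]
    - [0.4,-0.5,0,0,0,6,0.2]

```text
time: 27.67
position: [0.5604, -0.3504, 0.2088]
tool_rot: [-2.303, -2.134, 0.002]
ft_force: [-0.4, -0.4, -2.3]
grip_width: 0.343
grip_force: 50.0
```

Call:
step_arm:
  targets:
    - [0,0,0,0,0,2.3,0.2]
    - [0,0,-1,0,0,0,0.2]
    - [0,0,-1.5,0,0,0,0.2]
    - [0,0,-1.5,0,0,0,0.2]
    - [0,0,0,0,0,0,0.2]

```text
time: 28.08
position: [0.5585, -0.3486, 0.1655]
tool_rot: [-2.263, -2.169, 0.004]
ft_force: [1.0, 1.0, -2.4]
grip_width: 0.343
grip_force: 50.0
```

```bash
python3 -c "from h import *;st()"
```

```text
t 28.08 pos [ 0.5585 -0.3486  0.1655] yaw_y -2.43 z [-0.007  0.004 -1.   ] q [-0.05  0.45  0.76  1.52 -0.31  1.3   0.7 ] w 0.343 49.99129554256797 [ 1.   1.  -2.4]
```

Call:
step_arm:
  targets:
    - [0,0,-1,0,0,0,0.2]
    - [0,0,-2.2,0,0,0,0.2]
    - [0,0,-2.2,0,0,0,0.2]
    - [0,0,-2.2,0,0,0,0.2]
    - [0,0,-1.6,0,0,0,0.2]

```text
time: 28.5
position: [0.5603, -0.3499, 0.0765]
tool_rot: [-2.266, -2.174, 0.001]
ft_force: [-0.1, 0.3, -2.2]
grip_width: 0.34
grip_force: 50.0
```

Call:
step_arm:
  targets:
    - [0,0,-0.8,0,0,0,0.2]
    - [0,0,-0.4,0,0,0,0.2]
    - [0,0,-0.2,0,0,0,0.2]
    - [0,0,0,0,0,0,0.2]
    - [0,0,0,0,0,0,0.2]

```text
time: 28.92
position: [0.5614, -0.351, 0.0658]
tool_rot: [2.265, 2.174, 0.001]
ft_force: [0.2, 0.2, -1.8]
grip_width: 0.341
grip_force: 50.0
```

```bash
python3 -c "from h import *;st()"
```

```text
t 28.92 pos [ 0.5614 -0.351   0.0658] yaw_y -2.36 z [ 0.002 -0.001 -1.   ] q [-0.01  0.54  0.71  1.62 -0.38  1.13  0.75] w 0.341 49.99103360809386 [ 0.2  0.2 -1.8]
```

Call:
step_arm:
  targets:
    - [0,0,-0.2,0,0,0,0.2]
    - [0,0,-0.2,0,0,0,0.2]
    - [0,0,-0.1,0,0,0,0.2]
    - [0,0,0,0,0,0,0.2]
    - [0,0,0,0,0,0,0.2]

```text
time: 29.33
position: [0.5612, -0.3507, 0.0606]
tool_rot: [2.266, 2.175, 0.001]
ft_force: [-0.7, 1.3, 4.6]
grip_width: 0.341
grip_force: 50.0
```

```bash
python3 -c "from h import *;st()"
```

```text
t 29.33 pos [ 0.5612 -0.3507  0.0606] yaw_y -2.35 z [ 0.001 -0.    -1.   ] q [-0.01  0.55  0.71  1.62 -0.39  1.12  0.75] w 0.341 49.994274554774165 [-0.7  1.3  4.6]
```

The ruler is resting on the cork (4.6 N). Releasing and rising.

Call:
step_arm:
  targets:
    - [0,0,0,0,0,0,1]
    - [0,0,0,0,0,0,1]
    - [0,0,0,0,0,0,1]
    - [0,0,0,0,0,0,1]
    - [0,0,0,0,0,0,1]

```text
time: 29.75
position: [0.5607, -0.3503, 0.0593]
tool_rot: [-2.266, -2.175, 0.0]
ft_force: [-0.1, 0.0, 0.2]
grip_width: 0.637
grip_force: 0.0
```

Call:
step_arm:
  targets:
    - [0,0,0,0,0,0,1]
    - [0,0,0,0,0,0,1]
    - [0,0,0,0,0,0,1]
    - [0,0,0.5,0,0,0,1]
    - [0,0,1.5,0,0,0,1]

```text
time: 30.17
position: [0.5594, -0.3493, 0.078]
tool_rot: [-2.264, -2.173, 0.002]
ft_force: [0.5, 0.7, -0.6]
grip_width: 0.968
grip_force: 0.0
```

Call:
step_arm:
  targets:
    - [0,0,2.5,0,0,0,1]
    - [0,0,3,0,0,0,1]
    - [0,0,3,0,0,0,1]
    - [0,0,3,0,0,0,1]
    - [0,0,2.5,0,0,0,1]

```text
time: 30.58
position: [0.561, -0.3512, 0.2238]
tool_rot: [2.265, 2.172, 0.002]
ft_force: [0.4, -0.5, -0.8]
grip_width: 0.999
grip_force: 0.0
```

Call:
step_arm:
  targets:
    - [-2,0,1,0,0,0,1]
    - [-3,0,0,0,0,0,1]
    - [-2,0,0,0,0,0,1]
    - [0,0,0,0,0,0,1]
    - [0,0,0,0,0,0,1]

```text
time: 31.0
position: [0.4902, -0.3511, 0.2315]
tool_rot: [2.267, 2.172, 0.004]
ft_force: [-0.3, 0.6, -0.2]
grip_width: 1.001
grip_force: 0.0
```

```bash
python3 chk.py t13 | grep -v scene; python3 sh.py s13 2>/dev/null
python3 - <<'E'
from h import *
S=cloud('scene',np.load('pics/s13.npy')); S0=cloud('scene',np.load('pics/scene0.npy'))
for X in(S0,S):
  for lo,hi in(((.53,-.38,.07),(.6,-.32,.105)),((.38,-.345,.02),(.75,-.3,.034))):
    m=np.all((X>lo)&(X<hi),-1); P=X[m]; print(len(P),P.min(0).round(4),P.max(0).round(4),P.mean(0).round(4),np.polyfit(P[:,0],P[:,1],1).round(4))
E
```

```text
t 31.0 pos [ 0.4902 -0.3511  0.2315] yaw_y -2.47 z [ 0.003  0.    -1.   ] q [-0.1   0.27  0.81  1.59 -0.2   1.37  0.7 ] w 1.001 0.0 [-0.3  0.6 -0.2]
TCP board [-0.07074142 -0.31512415]
top 0.107 276 mean [0.0186 0.1068] mid [0.0199 0.1071] ext [0.0398 0.0395]
top 0.038 271 mean [0.0185 0.0385] mid [0.0192 0.0391] ext [0.0388 0.0382]
top -0.0275 269 mean [ 0.0183 -0.0273] mid [ 0.0199 -0.0277] ext [0.0403 0.0381]
top -0.12 187 mean [ 0.0226 -0.1149] mid [ 0.0241 -0.116 ] ext [0.0331 0.0339]
t 31.1 pos [ 0.4919 -0.35    0.2305] yaw_y -2.3 z [ 0.002 -0.    -1.   ] q [-0.1   0.27  0.81  1.59 -0.2   1.37  0.7 ] w 1.004 0.0 [-0.2  0.6 -0. ]
TCP board [-0.06903974 -0.31396803]
[(0.02, [0.014, -0.1305], 38), (0.045, [0.011, -0.1244], 38), (0.055, [0.0117, -0.1245], 38), (0.065, [0.0128, -0.1256], 26), (0.075, [0.0116, -0.1229], 34), (0.085, [0.0117, -0.1197], 5)]
320 [ 0.5436 -0.3673  0.0701] [ 0.5759 -0.343   0.1008] [ 0.5561 -0.3582  0.0897] [-0.1585 -0.27  ]
451 [ 0.4124 -0.3447  0.0201] [ 0.7101 -0.3182  0.034 ] [ 0.5394 -0.3282  0.0273] [-0.0447 -0.304 ]
315 [ 0.5441 -0.3675  0.0704] [ 0.5758 -0.3425  0.101 ] [ 0.5559 -0.3581  0.0898] [-0.1641 -0.2669]
447 [ 0.4117 -0.3444  0.02  ] [ 0.7109 -0.3176  0.034 ] [ 0.5413 -0.328   0.0272] [-0.0448 -0.3037]
```

The ruler is back in its original pose, and the row is upright and in place. Handing in.

```bash
python3 -c "
from bench import ctrl
print(ctrl.close_job())"
```

```text
the job is handed in; nothing more can be done
None
```

The job is handed in, but the verdict was not shown to me: by camera the row is upright with the jars at about 19 mm and the shaker at about 24 mm (both inside the limits), after a second push on the shaker because it leaned in the first, and the ruler is released in its starting pose on the cork.

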